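# Weigh a press die on the bench balance

### The job

Weigh the steel die on the bench balance: gently lower the bored weights you need over the post of the other pan and nudge the sliding poise along, without pinching or forcing it, until the beam rests level on its own. Do not drop weights or press hard on the pan, and leave the die and the other parts on the bench alone; weights you do not need stay standing on the bench.

Things in the scene. Friction and masses are not known exactly. Their poses are not given: they have to be found in the camera images.
- balance: Grey equal-arm bench balance, base 110 x 360 x 18 mm, fixed. Origin: centre of its underside on the bench; z up, y along the beam towards the weights pan, x across (away from the robot). Pivot 62 mm above the origin; arms 150 mm. A red needle on the +x side before a white graduated plate shows the tilt (at the red mark: level).
- beam (a joint): Tilt of the aluminium beam, rad: 0 = level, positive = weights pan down, stops at -0.12 and +0.12; starts near -0.12. Settles in about 1.5 s. Each gram of imbalance tilts the free beam about 0.0025 rad (49 g: to a stop). Level when die mass = weights + poise reading. A sideways push on the poise also tilts it: read the tilt with nothing touching.
- poise (a joint): Position of the brass sliding poise along the beam, m, 0 to 0.14, growing towards the weights pan; 1 mm is worth 1 g on the weights pan. Slides with about 1 N of friction and stays where left. At reading 0 it stands 70 mm from the pivot on the die's side.
- poise_tab: The poise (150 g): brass block 30 (x) x 24 (along beam) x 28 mm with a black upright tab on it, 22 (x) x 12 (along beam) x 50 mm. Origin on the beam's centre line under the middle of the poise; axes as the beam (y along the beam). The tab spans 28 to 78 mm above the origin.
- tab_mid (a point): Middle of the black tab of the poise, 20 mm below its top; push here along the beam, from either side.
- weight_pan: Flat steel pan, 72 mm across, 4 mm thick, on the +y arm; a linkage keeps it level (where a load lies on it does not matter) as it rises and sinks 18 mm about level. Its upper face is 28 mm above the origin. In its centre stands a steel post 10 mm across, 62 mm tall, its tip tapered to 6 mm.
- pan_top (a point): Centre of the weights pan's upper face, at the foot of the post.
- post_tip (a point): Top of the post, 62 mm above the pan face. Closed fingertips can press here to feel the load: a downward push of 9.81 N acts like 1 kg on the pan.
- die: Dark steel flanged die, 56 mm across and 50 mm tall, in the rimmed brass dish on the balance's -y arm; origin: centre of its underside. Unknown mass, 235 to 570 g. Not to be touched.
- dish_floor (a point): Centre of the brass dish's inner floor (88 mm across, rim 8 mm high), under the die.
- w100_mid (a point): 100 g brass ring weight, 32 mm across, 19 mm tall, through bore 13 mm; point at its centre half-way up. Stands on the bench.
- w200_mid (a point): 200 g bright steel ring weight, 40 mm across, 22 mm tall, through bore 13 mm; point at its centre half-way up. Stands on the bench.
- w300_mid (a point): 300 g dark steel ring weight, 45 mm across, 27 mm tall, through bore 13 mm; point at its centre half-way up. Stands on the bench.
- punch: Bystander: brown steel plug die, 64 mm across, 42 mm tall, origin under its centre.
- spool: Bystander: dark spool-shaped die with a stem, 52 mm across, 58 mm tall, origin under its centre.
- bush: Bystander: plain steel bush, 48 mm across, 34 mm tall, origin under its centre.
There are look-alikes about, which are no part of the job. Of the things that look like the part that bears w100_mid, the largest one is meant.

How it is judged:
By the outcome, as a careful person would: the job done as asked, in the order asked, and still so for the second after the job is handed in, with the robot touching nothing.
It also fails if it takes over 72 s, if anything falls off the work surface, if the arm or the gripper's body presses on something with over 40 N, if the wrist force passes 120 N, or if a joint passes its speed limit or range.

### The arm

A 6-joint arm with a two-finger parallel gripper is mounted at the origin on the work surface. World frame = base frame: x ahead of the robot, y to its left, z up, the work surface at z = 0. Lengths are in m, angles in rad, forces in N, time in s.
With the tool pointing down it reaches from about 0.375 to 0.9 m from the base axis. Payload 3.1 kg.
Tool frame: the origin (TCP) lies at the very end of the fingers, on their centre line; the grasp point (between the pads) lies robot.grasp_offset behind it (robot.grasp_offset is the distance from the TCP to the grasp point, in m); z points along the fingers, y is the direction in which the jaws open and shut (so a half turn about z gives the same grasp; the last joint's range is limited). The gripper opens to 87 mm and grips with 3 to 60 N. Pads are 19 mm wide; open, the fingers measure 117 mm over their backs; the gripper's body (75 mm by 190 mm) begins 51 mm behind the grasp point.
Start: joints at [-1.306, 0.527, 1.433, -0, 1.181, -0.178], TCP at [0.268, -0.565, 0.223] pointing down, gripper open.
Joint ranges: [-3.08, 3.08], [-0.75, 2.2], [0.22, 2.44], [-1.43, 4.57], [0, 2.65], [-2.85, 2.85]. Speed limits (rad/s): [2.79, 2.79, 3.14, 3.14, 3.14, 3.14].

### API

Orientations are given as a unit quaternion [x, y, z, w].
In Python, from rig import robot gives the robot as it stands.
- The arm moves only by the tool drive_tool, never from a script. Its argument "targets" is one flat list of numbers, 6 for each row, row after row: the shift along the tool's x, y, z in cm, then the turn, a rotation vector about the tool's x, y, z in degrees. A call has 1 to 12 rows; each row is the pose to reach, as a shift and turn from the pose commanded when the call began, along the tool's axes at that moment; what a row does not reach only later rows make up. A row lasts 1/12 s, in which the tool goes at most 41.7 mm and 7.16 degrees, less where a joint would pass 70% of its speed; a pose out of reach is approached as far as the arm can. A call with a gripper value outside its range is refused whole. "grip" is the gripper command: -1 is fully open, 1 is shut, values between are in proportion, set as the call begins (left out, the last holds). The fingers move at their own pace and stop on an object; "squeeze" is the grip in N (left out, the last holds). Time passes only in rows, so rows that repeat a pose let the fingers close. It gives the time, the measured TCP pose, the force and the opening at its end, in the units of the state.
- robot.get_obs(): the state, without advancing time (a new reading comes with each control period).
- robot.camera(name): name is "side" or "top"; returns (picture, depth): 420x560x3 uint8, red, green, blue; 420x560 float32, m along the optical axis (not along the pixel's ray), 0 where there is no reading.
- robot.calibration(name): a dict with "mtx" (3x3 intrinsics, pixels), "R" (3x3) and "t" (3): a world point X has camera coordinates R X + t. Camera axes: x right, y down, z forward; pixel columns grow to the right and rows downward; lengths in m; the calibration is good to about 2 mm. A picture is of the moment at which its call begins. calibration takes no time and is no camera call.
- robot.hand_in(): hands the job in, once; it reports no verdict.
The state is a dict: "time": time; "q": joint angles; "joint_velocities": joint speeds; "joint_torque": joint torques, N m; "position": TCP position; "tool_rot": TCP orientation; "ft_force": force on the tool from outside, world axes, zero at the start; "moment": the same for the moment, N m; "grip_width": finger opening in m.
Only numpy, scipy, OpenCV 4.12 (cv2) and the standard library are available. Lean on these libraries where they do the work, as an engineer would, in place of code of your own. Each camera call takes 0.05 s, during which the arm holds its last target.

## Working session

There is one attempt and no reset: what is moved stays moved. The work goes in short steps, Python scripts to look and compute and a tool call to move; the robot and the scene stay as the last step left them, time stands still between calls to the robot, and variables do not carry over. Pictures are saved under pics/ and viewed, and the job is handed in when it is done.

Besides the shell and the picture viewer there is one more tool, called by a JSON object that holds its "name" and its "arguments". drive_tool: Moves the arm, as the interface text tells. Its arguments: {"type":"object","properties":{"targets":{"type":"array","items":{"type":"number"}},"grip":{"type":"number"},"squeeze":{"type":"number"}},"required":["targets"]}

```bash
ls; mkdir -p pics; python3 - <<'E'
from rig import robot
import cv2,numpy as np
o=robot.get_obs();print({k:np.round(v,4) for k,v in o.items()});print(robot.grasp_offset)
for n in("side","top"):
    p,d=robot.camera(n);cv2.imwrite(f"pics/{n}0.png",p[:,:,::-1]);np.save(f"{n}0.npy",d)
    cv2.imwrite(f"pics/{n}0.png",cv2.resize(p[:,:,::-1],(800,600),interpolation=cv2.INTER_CUBIC)); np.save(f"{n}0_rgb.npy",p)
    c=robot.calibration(n);print(n,c)
E
```

```text
pics
{'time': np.float64(0.0), 'q': array([-1.3065,  0.5285,  1.4339, -0.    ,  1.1814, -0.1785]), 'joint_velocities': array([-0.0013,  0.001 ,  0.0004, -0.0007,  0.0006, -0.0004]), 'joint_torque': array([-4.00000e-04, -4.40043e+01, -1.76592e+01,  6.32000e-02,
        5.81000e-02, -2.00000e-04]), 'position': array([ 0.2676, -0.564 ,  0.2216]), 'tool_rot': array([ 9.756e-01,  2.196e-01, -1.000e-04, -1.100e-03]), 'ft_force': array([-0.1828,  0.8984, -0.1278]), 'moment': array([ 0.0225,  0.05  , -0.0359]), 'grip_width': np.float64(0.0872)}
0.0187
side {'mtx': array([[388.14145934,   0.        , 276.85848863],
       [  0.        , 388.14145934, 208.25395519],
       [  0.        ,   0.        ,   1.        ]]), 'R': array([[ 0.75113215, -0.66011411, -0.00706106],
       [-0.31326654, -0.34700457, -0.88399768],
       [ 0.58108912,  0.66621108, -0.46743795]]), 't': array([-0.43877992,  0.29726856,  0.49850775])}
top {'mtx': array([[396.75614635,   0.        , 278.35999149],
       [  0.        , 396.75614635, 208.67738849],
       [  0.        ,   0.        ,   1.        ]]), 'R': array([[-0.00960414, -0.99988803, -0.01147552],
       [-0.99073621,  0.0110696 , -0.13534856],
       [ 0.13546044,  0.01006931, -0.99073159]]), 't': array([0.01418691, 0.58045036, 0.87047135])}
```

View pics/side0.png

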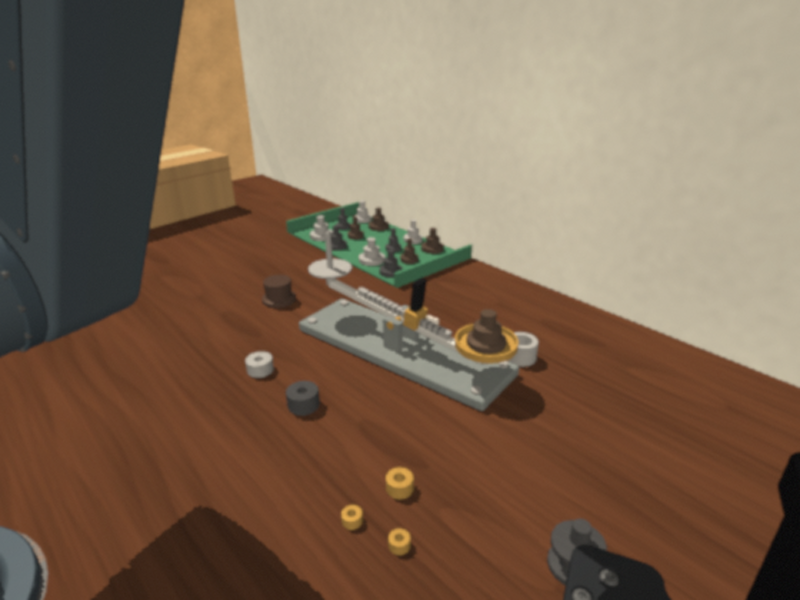

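View pics/top0.png

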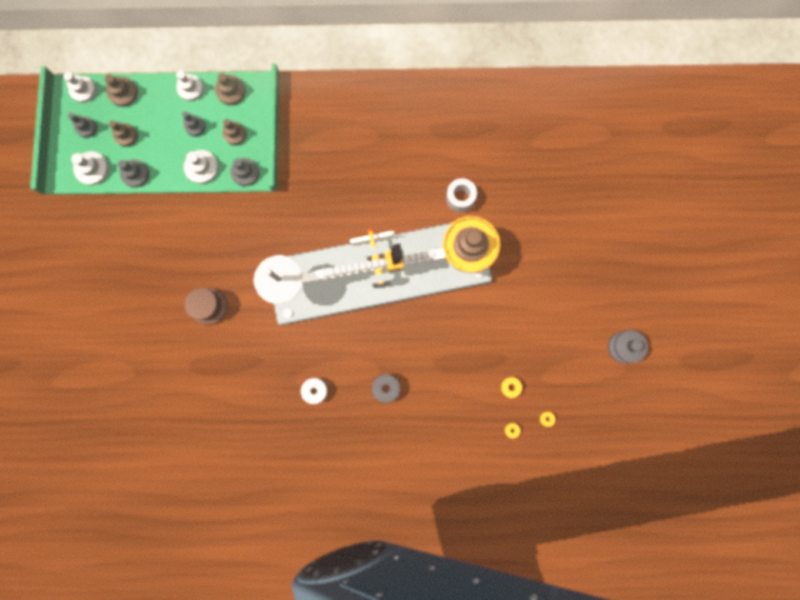

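The side and top views agree on the layout. Pixels below are in the 800x600 top view.
- Weights pan (277,279), poise (393,257), die in its dish (471,243).
- Candidates for w100 are the brass rings at (511,387), (547,419) and (512,431). The largest, (511,387), is the one meant.
- w200 is the bright ring (314,390); the bush at (461,194) looks similar but is the plain bystander.
- w300 is the dark ring (386,388); the spool (629,347) and punch (205,306) are bystanders.

Next, close crops.

```bash
cat > h.py <<'E'
import numpy as np,cv2
from rig import robot
def ray(n,u,v,z):
    c=robot.calibration(n);R,t=c["R"],c["t"]
    o=-R.T@t; d=R.T@np.linalg.inv(c["mtx"])@np.array([u,v,1.]);s=(z-o[2])/d[2];return o+s*d
def deproj(n,u,v,d):
    c=robot.calibration(n);return c["R"].T@(np.linalg.inv(c["mtx"])@np.array([u,v,1.])*d-c["t"])
def proj(n,X):
    c=robot.calibration(n);p=c["mtx"]@(c["R"]@np.array(X)+c["t"]);return p[:2]/p[2]
def shot(n,tag):
    p,d=robot.camera(n);np.save(f"{n}_{tag}_rgb.npy",p);np.save(f"{n}_{tag}.npy",d);return p,d
def crop(p,name,u0,v0,u1,v1):
    c=p[v0:v1,u0:u1,::-1];f=min(800/c.shape[1],600/c.shape[0]);cv2.imwrite("pics/"+name,cv2.resize(c,None,fx=f,fy=f,interpolation=cv2.INTER_CUBIC));print(name,"scale",f,"orig",u0,v0)
E
python3 - <<'E'
from h import *
p=np.load("top0_rgb.npy")
crop(p,"c1.png",200,250,400,310)
crop(p,"c2.png",170,145,370,235)
p=np.load("side0_rgb.npy")
crop(p,"c3.png",200,140,380,290)
d=np.load("top0.npy")
for n,(u,v) in dict(w100=(511,387),w200=(314,390),w300=(386,388),pan=(265,272),poise=(396,255),die=(471,240),s1=(547,419),s2=(512,431)).items():
    u=u*.7;v=v*.7
    w=d[int(v)-4:int(v)+5,int(u)-4:int(u)+5];m=w[w>0].min();print(n,np.round(deproj("top",u,v,m),4))
E
```

```text
c1.png scale 4.0 orig 200 250
c2.png scale 4.0 orig 170 145
c3.png scale 4.0 orig 200 140
w100 [ 0.4375 -0.1712  0.0239]
w200 [0.4358 0.1431 0.0275]
w300 [0.438  0.0281 0.0328]
pan [0.6009 0.1898 0.1721]
poise [0.6297 0.0089 0.1393]
die [ 0.6538 -0.1014  0.1259]
s1 [ 0.3865 -0.2276  0.018 ]
s2 [ 0.3683 -0.1713  0.0178]
```

View pics/c1.png

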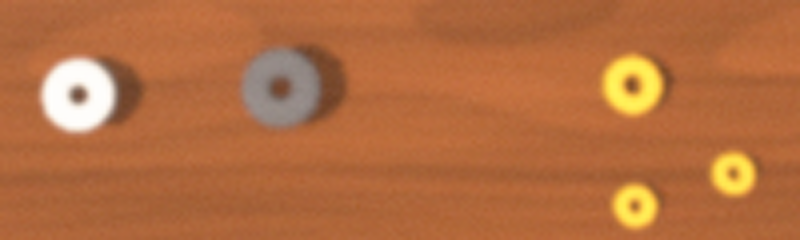

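View pics/c2.png

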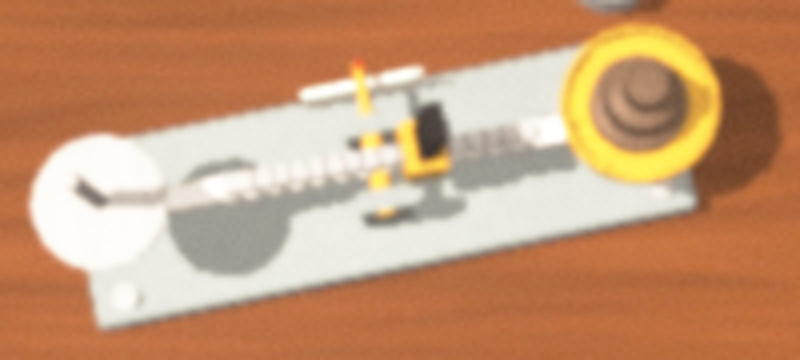

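View pics/c3.png

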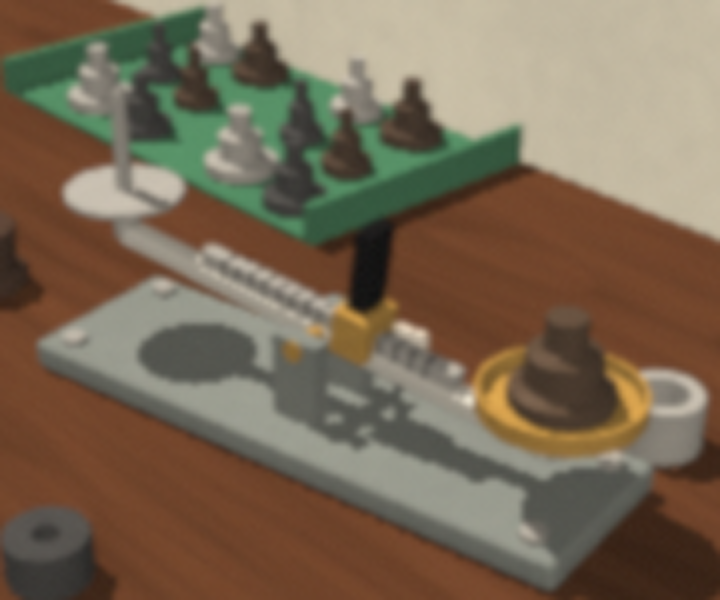

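```bash
cat > m.py <<'E'
from h import *
p=np.load("top0_rgb.npy");d=np.load("top0.npy")
def blob(mask,u,v):
    n,l,st,ce=cv2.connectedComponentsWithStats(mask.astype(np.uint8))
    k=l[int(v),int(u)]; 
    cs,_=cv2.findContours((l==k).astype(np.uint8),cv2.RETR_EXTERNAL,cv2.CHAIN_APPROX_NONE)
    c=max(cs,key=cv2.contourArea);return cv2.minEnclosingCircle(c),cv2.fitEllipse(c)[0] 
hsv=cv2.cvtColor(p,cv2.COLOR_RGB2HSV);H,S,V=[hsv[:,:,i].astype(int) for i in range(3)]
for n,m,(u,v),z in (("w100",(H>20)&(H<35)&(V>150)&(S>120),(358-8*.0+5,271),.019),("w200",(S<70)&(V>180),(220-5.5,273),.022),("w300",(S<70)&(V<170)&(V>70),(270-6,272),.027),
   ("pan",(S<50)&(V>215),(186,198),.108),("dish",(H>20)&(H<35)&(V>150)&(S>120),(314,167),.084)):
    try:
        (c,r),e=blob(m,u,v);print(n,c,r,e,np.round(ray("top",*c,z),4))
    except Exception as ex: print(n,ex,hsv[int(v),int(u)])
E
python3 m.py
```

```text
w100 (357.5909118652344, 270.81817626953125) 6.837196350097656 (357.6203308105469, 270.8130187988281) [ 0.4376 -0.1718  0.019 ]
w200 (219.07142639160156, 273.21429443359375) 9.105501174926758 (219.22689819335938, 273.30621337890625) [0.4352 0.1456 0.022 ]
w300 (269.84783935546875, 271.5434875488281) 9.499133110046387 (269.9341125488281, 271.49383544921875) [0.438  0.0291 0.027 ]
pan (259.4846496582031, 196.0) 81.53997802734375 (246.74209594726562, 193.9695587158203) [0.5989 0.0474 0.108 ]
dish (329.420166015625, 171.10836791992188) 19.558279037475586 (329.5850524902344, 170.91567993164062) [ 0.6569 -0.1057  0.084 ]
```

```bash
python3 - <<'E'
from h import *
P=ray("top",194.25,195.0,.108);D=ray("top",329.5,171.0,.084)
v=P-D;psi=np.arctan2(-v[0],v[1]);print(P,D,np.hypot(v[0],v[1]),np.degrees(psi))
bx=np.array([np.cos(psi),np.sin(psi)]);by=np.array([-np.sin(psi),np.cos(psi)])
O=(P[:2]+D[:2])/2;print("O",O,bx,by)
# post tip predicted px in both
for n in("top","side"):
    for z in(.108,.170):print(n,z,proj(n,[P[0],P[1],z]))
    print(n,"dishc",proj(n,[D[0],D[1],.084]))
# poise in top crop: block centre approx
# mean position of tab pixels by depth
d=np.load("top0.npy")
for u,v in ((277,176),(278,175),(276,177),(277.5,178),(279,174)):
    print(u,v,d[int(v),int(u)],deproj("top",u,v,d[int(v),int(u)]))
p=np.load("side0_rgb.npy");crop(p,"c4.png",205,145,255,200)
p=np.load("top0_rgb.npy");crop(p,"c5.png",255,160,305,200)
E
```

```text
[0.60268133 0.18673763 0.108     ] [ 0.65710774 -0.10590845  0.084     ] 0.2976641773735772 10.535517806258726
O [0.62989454 0.04041459] [0.98314175 0.18284501] [-0.18284501  0.98314175]
top 0.108 [194.25 195.  ]
top 0.17 [187.31389793 189.6922887 ]
top dishc [329.5 171. ]
side 0.108 [230.53383497 186.46170329]
side 0.17 [228.84139931 161.95044821]
side dishc [339.37900466 235.41224288]
277 176 0.8182927 [0.63493962 0.00929313 0.13957508]
278 175 0.82075965 [0.63750482 0.00723284 0.13741482]
276 177 0.82253045 [0.63382558 0.01144232 0.13516719]
277.5 178 0.8195943 [0.63111907 0.0083225  0.13772902]
279 174 0.8201158 [0.63939151 0.00513667 0.13830135]
c4.png scale 10.909090909090908 orig 205 145
c5.png scale 15.0 orig 255 160
```

View pics/c4.png

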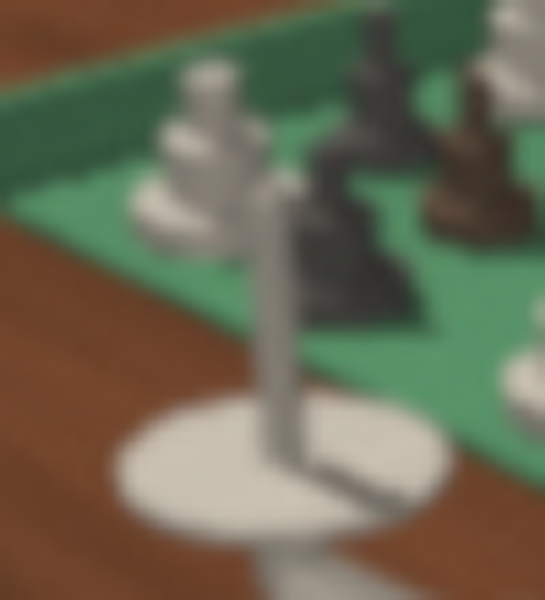

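View pics/c5.png

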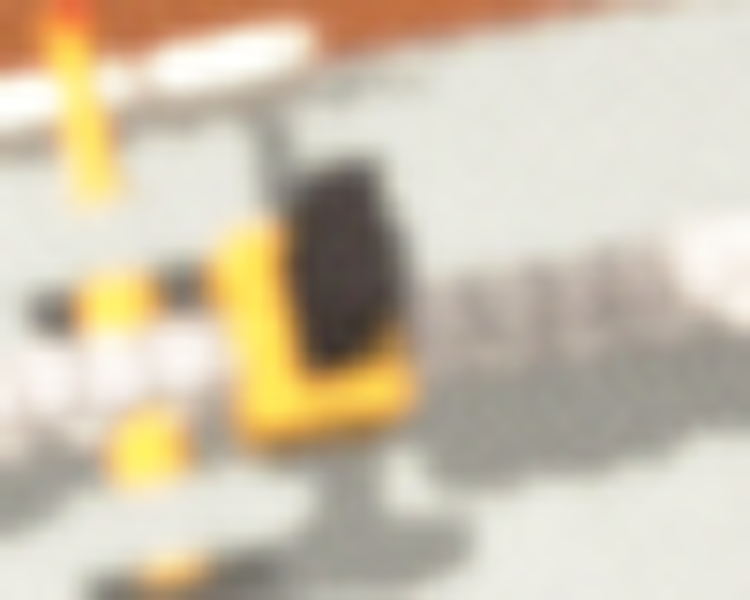

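```bash
cat >> h.py <<'E'
from scipy.spatial.transform import Rotation as Ro
PSI=np.radians(10.5)
def need(t,yaw=PSI,z_down=True):
    o=robot.get_obs();R=Ro.from_quat(o["tool_rot"]);
    Rt=Ro.from_matrix(np.array([[np.cos(yaw),np.sin(yaw),0],[np.sin(yaw),-np.cos(yaw),0],[0,0,-1]]))
    s=R.inv().apply(np.array(t)-o["position"])*100;r=(R.inv()*Rt).as_rotvec(degrees=True)
    print("t",round(float(o["time"]),2),"pos",np.round(o["position"],4),"F",np.round(o["ft_force"],2),"w",round(float(o["grip_width"]),4),"need cm",np.round(s,2),"deg",np.round(r,2))
E
python3 -c "
from h import *
need([.6027,.1867,.20])"
```

```text
t 0.1 pos [ 0.2676 -0.5641  0.2217] F [-0.24  0.57 -0.31] w 0.087 need cm [ 62.44 -53.48   2.29] deg [-1.100e-01 -1.000e-02  1.487e+01]
```

{"name": "drive_tool", "arguments": {"targets": [1,-0.86,0,0,0,2,3,-2.57,0,0,0,5,6,-5.14,0,0,0,9,9,-7.7,0,0,0,13,12,-10.3,0,0,0,14.9,15,-12.85,0,0,0,14.9,18,-15.4,0,0,0,14.9,21,-18,0,0,0,14.9,24,-20.6,0,0,0,14.9,27,-23.1,0,0,0,14.9,30,-25.7,0,0,0,14.9,33,-28.3,0,0,0,14.9], "grip": 1, "squeeze": 15}}

```text
time: 1.1
position: [0.4449, -0.1656, 0.2224]
tool_rot: [0.996, 0.091, -0.0, -0.0]
ft_force: [0.4, 0.1, 0.6]
grip_width: 0.0146
```

```bash
python3 -c "
from h import *
need([.6027,.1867,.20])"
```

```text
t 1.1 pos [ 0.4449 -0.1656  0.2224] F [0.41 0.08 0.61] w 0.0146 need cm [ 21.91 -31.79   2.24] deg [-0.02  0.02 -0.05]
```

{"name": "drive_tool", "arguments": {"targets": [2.2,-3.2,0,0,0,0,4.4,-6.4,0.3,0,0,0,6.6,-9.6,0.6,0,0,0,8.8,-12.8,0.9,0,0,0,11,-16,1.2,0,0,0,13.2,-19.1,1.5,0,0,0,15.4,-22.3,1.8,0,0,0,17.6,-25.5,2.0,0,0,0,19.6,-28.5,2.2,0,0,0,21,-30.4,2.2,0,0,0,21.7,-31.5,2.2,0,0,0,21.9,-31.8,2.2,0,0,0]}}

```text
time: 2.1
position: [0.6025, 0.1869, 0.2]
tool_rot: [0.996, 0.093, -0.0, -0.0]
ft_force: [-0.1, -0.5, 0.4]
grip_width: 0.0007
```

```bash
python3 - <<'E'
from h import *
need([.6027,.1867,.20])
p,d=shot("top","1");crop(p,"t1.png",150,140,250,215)
p,d=shot("side","1");crop(p,"s1.png",190,110,290,210)
need([.6027,.1867,.20]);x=robot.get_obs()["position"]
print(proj("top",x),proj("side",x))
E
```

```text
t 2.1 pos [0.6025 0.1869 0.2   ] F [-0.07 -0.52  0.45] w 0.0007 need cm [ 0.02  0.02 -0.  ] deg [-0.01  0.02  0.12]
t1.png scale 8.0 orig 150 140
s1.png scale 6.0 orig 190 110
t 2.2 pos [0.6017 0.1846 0.2001] F [-0.67 -1.    0.42] w 0.0006 need cm [ 0.13 -0.19  0.01] deg [0.03 0.08 0.01]
[184.62882327 187.27220418] [228.17524478 149.78857269]
```

View pics/t1.png

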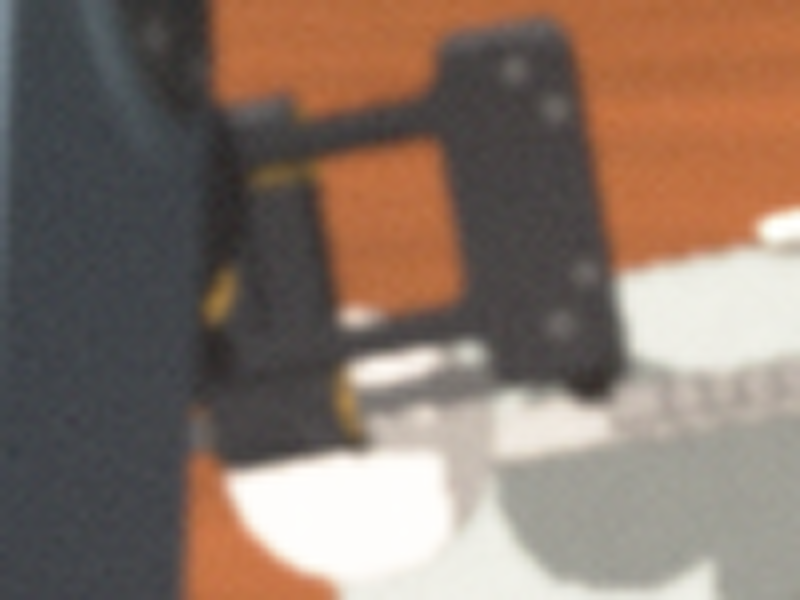

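View pics/s1.png

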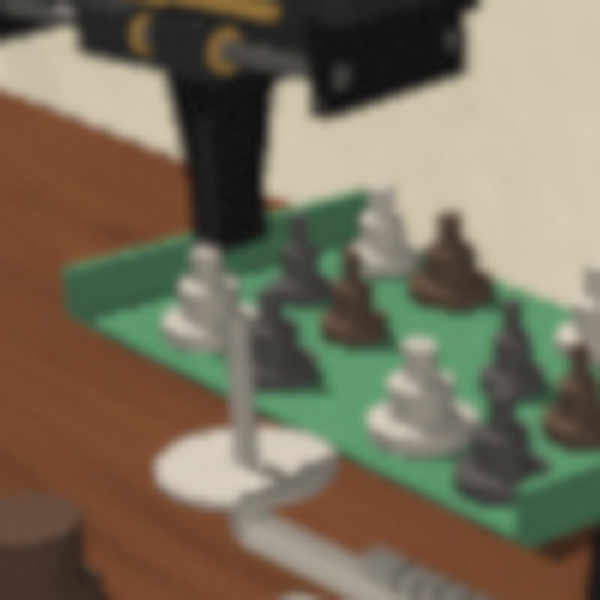

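{"name": "drive_tool", "arguments": {"targets": [0.1,0.1,1,0,0,0,0.1,0.1,2,0,0,0,0.1,0.1,2.4,0,0,0,0.1,0.1,2.4,0,0,0,0.1,0.1,2.4,0,0,0,0.1,0.1,2.4,0,0,0]}}

```text
time: 2.7
position: [0.6036, 0.1836, 0.1766]
tool_rot: [0.996, 0.091, 0.0, 0.0]
ft_force: [0.7, -0.1, 0.4]
grip_width: 0.0009
```

{"name": "drive_tool", "arguments": {"targets": [0,0,0.4,0,0,0,0,0,0.8,0,0,0,0,0,1.2,0,0,0,0,0,1.6,0,0,0,0,0,1.6,0,0,0,0,0,1.6,0,0,0,0,0,1.6,0,0,0]}}

```text
time: 3.28
position: [0.6039, 0.1846, 0.1609]
tool_rot: [0.996, 0.091, 0.001, -0.0]
ft_force: [-0.2, 1.8, 4.2]
grip_width: 0.0007
```

{"name": "drive_tool", "arguments": {"targets": [0,0,0.1,0,0,0,0,0,0.2,0,0,0,0,0,0.2,0,0,0]}}

```text
time: 3.53
position: [0.6038, 0.1846, 0.1586]
tool_rot: [0.996, 0.091, 0.001, -0.0]
ft_force: [0.5, 2.8, 5.1]
grip_width: 0.0004
```

{"name": "drive_tool", "arguments": {"targets": [0,0,0.1,0,0,0,0,0,0.3,0,0,0,0,0,0.3,0,0,0]}}

```text
time: 3.78
position: [0.6036, 0.1842, 0.1553]
tool_rot: [0.996, 0.091, 0.0, 0.0]
ft_force: [1.0, 3.2, 4.4]
grip_width: 0.0002
```

{"name": "drive_tool", "arguments": {"targets": [0,0,0,0,0,0,0,0,0,0,0,0]}}

```text
time: 3.95
position: [0.6036, 0.1842, 0.1556]
tool_rot: [0.996, 0.091, 0.0, -0.0]
ft_force: [1.1, 3.5, 4.2]
grip_width: 0.0005
```

```bash
python3 -c "
from h import *
need([.438,.0291,.08])"
```

```text
t 3.95 pos [0.6036 0.1842 0.1556] F [1.11 3.52 4.24] w 0.0005 need cm [-19.1   12.24   7.55] deg [-0.01 -0.01 -0.03]
```

{"name": "drive_tool", "arguments": {"targets": [0,0,-0.5,0,0,0,0,0,-1.5,0,0,0,0,0,-4,0,0,0,-2.5,1.6,-5,0,0,0,-5.5,3.5,-4.5,0,0,0,-8.5,5.4,-3,0,0,0,-11.5,7.4,-1,0,0,0,-14.5,9.3,2,0,0,0,-17,10.9,4.5,0,0,0,-18.6,11.9,6.5,0,0,0,-19.1,12.2,7.5,0,0,0,-19.1,12.2,7.5,0,0,0], "grip": -0.45}}

```text
time: 4.95
position: [0.4334, 0.0286, 0.0788]
tool_rot: [0.996, 0.09, -0.005, -0.001]
ft_force: [0.4, 0.5, 0.0]
grip_width: 0.0621
```

```bash
python3 - <<'E'
from h import *
p,d=shot("side","2");crop(p,"s2.png",170,200,270,300)
need([.438,.0291,.006])
x=robot.get_obs()["position"];print(proj("side",x),proj("side",[.438,.0291,.027]))
E
```

```text
s2.png scale 6.0 orig 170 200
t 5.0 pos [0.4359 0.0289 0.0799] F [ 1.03 -0.33  0.77] w 0.0626 need cm [0.25 0.02 7.38] deg [-0.07  0.27 -0.11]
[207.57095188 250.63076419] [210.86443223 272.66847311]
```

View pics/s2.png

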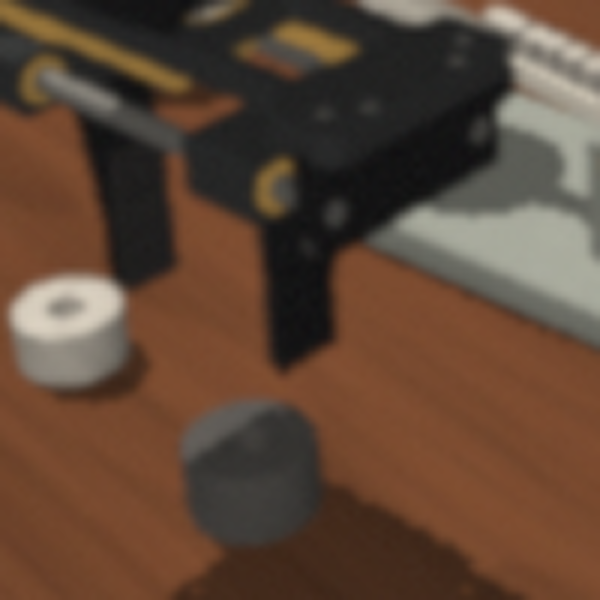

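{"name": "drive_tool", "arguments": {"targets": [0.2,0,1.5,0,0,0,0.2,0,3.5,0,0,0,0.2,0,5.5,0,0,0,0.2,0,6.8,0,0,0,0.2,0,7.2,0,0,0,0.2,0,7.2,0,0,0,0.2,0,7.2,0,0,0]}}

```text
time: 5.58
position: [0.4408, 0.0299, 0.0092]
tool_rot: [0.996, 0.092, 0.001, 0.0]
ft_force: [0.1, 0.2, 0.0]
grip_width: 0.0632
```

```bash
python3 - <<'E'
from h import *
need([.438,.0291,.006])
p,d=shot("side","3");crop(p,"s3.png",170,200,270,300)
p,d=shot("top","3");crop(p,"t3.png",220,235,320,310)
need([.438,.0291,.006])
E
```

```text
t 5.58 pos [0.4408 0.0299 0.0092] F [0.12 0.15 0.01] w 0.0632 need cm [-0.29  0.03  0.32] deg [ 0.03 -0.08  0.02]
s3.png scale 6.0 orig 170 200
t3.png scale 8.0 orig 220 235
t 5.68 pos [0.4407 0.0298 0.0095] F [-1.04 -0.05  0.05] w 0.0635 need cm [-0.28  0.02  0.35] deg [ 0.05 -0.12 -0.  ]
```

View pics/s3.png

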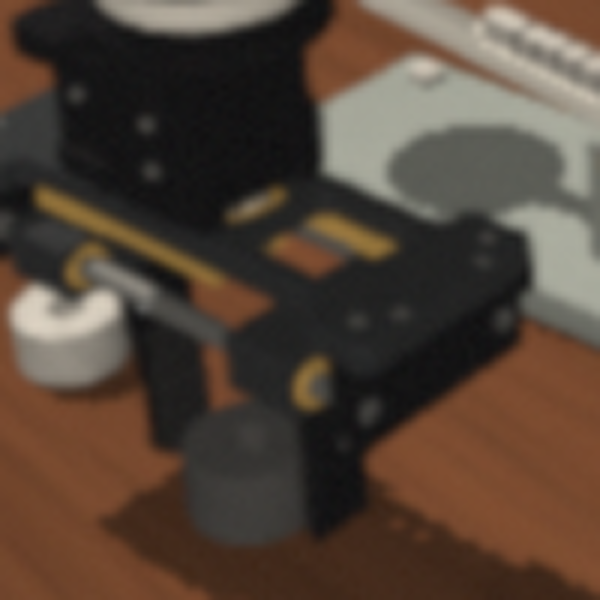

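View pics/t3.png

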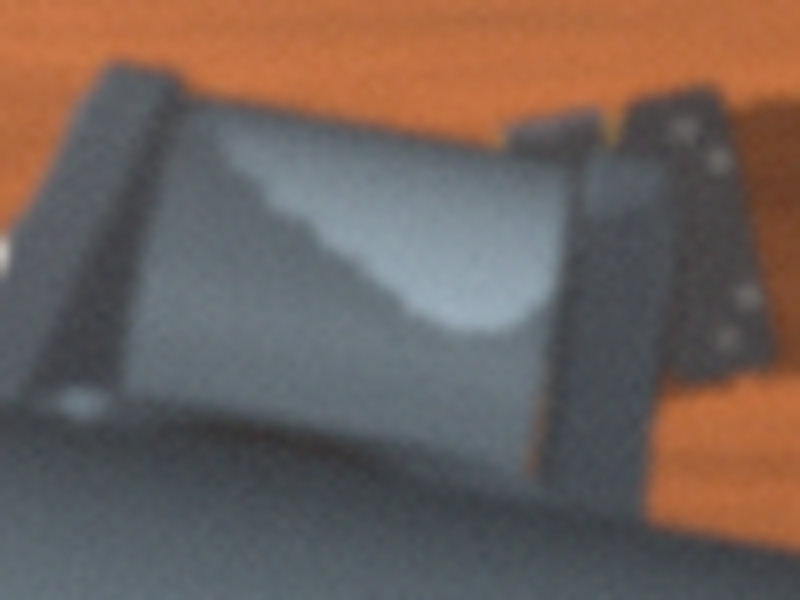

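{"name": "drive_tool", "arguments": {"targets": [-0.2,0,0.2,0,0,0,-0.3,0,0.3,0,0,0,-0.3,0,0.3,0,0,0,-0.3,0,0.3,0,0,0]}}

```text
time: 6.02
position: [0.4367, 0.0292, 0.0058]
tool_rot: [0.996, 0.091, 0.0, -0.0]
ft_force: [-0.5, -0.3, 0.2]
grip_width: 0.063
```

{"name": "drive_tool", "arguments": {"targets": [0,0,0,0,0,0,0,0,0,0,0,0,0,0,0,0,0,0,0,0,0,0,0,0,0,0,0,0,0,0,0,0,0,0,0,0], "grip": 1, "squeeze": 20}}

```text
time: 6.52
position: [0.4369, 0.0292, 0.0056]
tool_rot: [0.996, 0.091, 0.0, 0.0]
ft_force: [0.1, -0.5, 0.3]
grip_width: 0.0446
```

```bash
python3 - <<'E'
from h import *
need([.6033,.186,.21])
E
```

```text
t 6.52 pos [0.4369 0.0292 0.0056] F [ 0.09 -0.54  0.28] w 0.0446 need cm [ 19.21 -12.39 -20.44] deg [ 0.01 -0.01 -0.03]
```

{"name": "drive_tool", "arguments": {"targets": [0,0,-1,0,0,0,0,0,-3.5,0,0,0,0.5,-0.3,-7,0,0,0,2.5,-1.6,-10,0,0,0,5,-3.2,-13,0,0,0,7.5,-4.8,-16,0,0,0,10,-6.4,-18,0,0,0,13,-8.4,-18.9,0,0,0,16,-10.3,-18.9,0,0,0,18,-11.6,-18.9,0,0,0,18.9,-12.2,-18.9,0,0,0,19.1,-12.4,-18.9,0,0,0]}}

```text
time: 7.52
position: [0.6028, 0.1876, 0.1934]
tool_rot: [0.996, 0.092, -0.0, -0.0]
ft_force: [0.2, 0.3, -2.9]
grip_width: 0.0452
```

{"name": "drive_tool", "arguments": {"targets": [0,0,0,0,0,0,0,0,0,0,0,0,0,0,0,0,0,0]}}

```text
time: 7.77
position: [0.6006, 0.185, 0.1939]
tool_rot: [0.996, 0.091, -0.001, 0.0]
ft_force: [0.0, -1.2, -2.5]
grip_width: 0.045
```

```bash
python3 - <<'E'
from h import *
need([.6023,.186,.19])
p,d=shot("side","4");crop(p,"s4.png",190,110,270,190)
p,d=shot("top","4");crop(p,"t4.png",150,150,250,225)
need([.6023,.186,.19])
E
```

```text
t 7.77 pos [0.6006 0.185  0.1939] F [ 0.05 -1.24 -2.5 ] w 0.045 need cm [ 0.19 -0.07  0.39] deg [ 0.01  0.16 -0.07]
s4.png scale 7.5 orig 190 110
t4.png scale 8.0 orig 150 150
t 7.87 pos [0.6012 0.1851 0.1944] F [-0.01 -1.06 -2.86] w 0.0447 need cm [ 0.12 -0.07  0.44] deg [ 0.    0.07 -0.08]
```

View pics/s4.png

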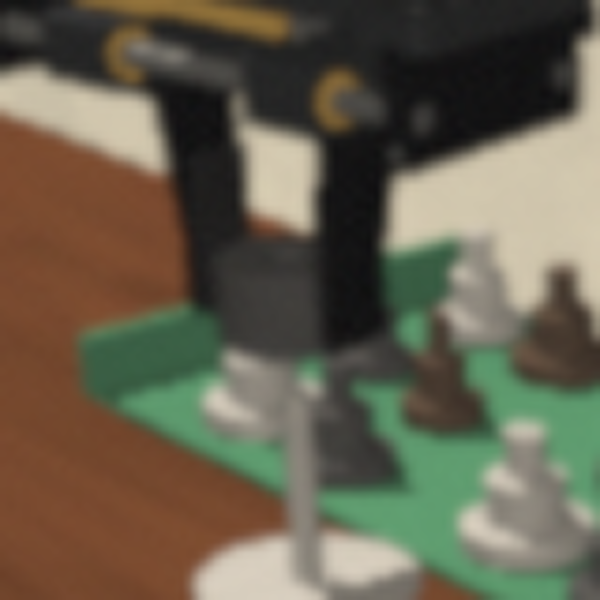

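View pics/t4.png

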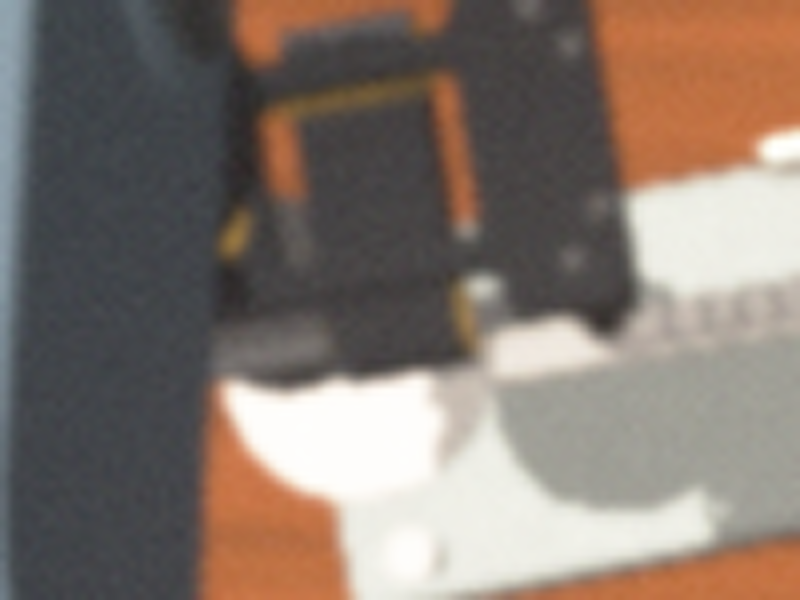

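```bash
python3 - <<'E'
from h import *
p=np.load("top0_rgb.npy");crop(p,"c6.png",172,174,216,207)
d=np.load("top0.npy")
np.set_printoptions(linewidth=200)
c=robot.calibration("top")
Z=np.array([[deproj("top",u,v,d[v,u])[2]*1000 if d[v,u]>0 else 0 for u in range(183,200)] for v in range(184,202)]).round().astype(int);print(Z)
E
```

```text
c6.png scale 18.181818181818183 orig 172 174
[[109 110 108 109 110 107 109 109 109 111 109 111 111 109 110 109 111]
 [107 108 107 110 109 107 108 110 110 109 110 109 109 108 109 111 108]
 [109 111 108 108 111 111 109 108 106 106 110 109 109 108 108 109 111]
 [108 109 110 108 109 110 108 107 112 107 109 107 109 107 109 108 107]
 [110 111 110 106 111 171 164 108 109 107 109 110 111 109 107 109 110]
 [109 109 110 108 171 171 169 163 110 110 110 110 111 111 110 110 110]
 [111 109 107 111 172 170 167 167 163 149 111 110 111 110 108 108 107]
 [111 106 108 109 170 172 170 167 161 153 143 109 112 111 111 111 112]
 [107 109 108 111 165 166 165 162 160 153 142 135 109 107 108 108 108]
 [109 108 109 108 108 108 158 156 153 149 144 135 129 112 109 110 112]
 [108 108 106 107 109 110 109 146 147 144 140 132 127 114 109 110 110]
 [110 106 109 109 111 111 113 107 137 137 132 130 122 117 108 109 109]
 [111 109 109 112 108 111 109 112 106 109 125 119 118 113 110 110 109]
 [110 109 111 110 110 111 108 110 108 108 109 110 107 108 110 110 109]
 [109 110 109 110 111 108 110 108 110 109 112 110 110 110 108 112 109]
 [109 108 112 110 106 108 109 109 107 113 110 108 109 110 110 108 108]
 [106 109 109 110 109 108 109 110 109 110 109 110 109 109 108 109 111]
 [110 110 106 107 110 109 108 110 110 111 108 109 109 110 111 109 107]]
```

View pics/c6.png

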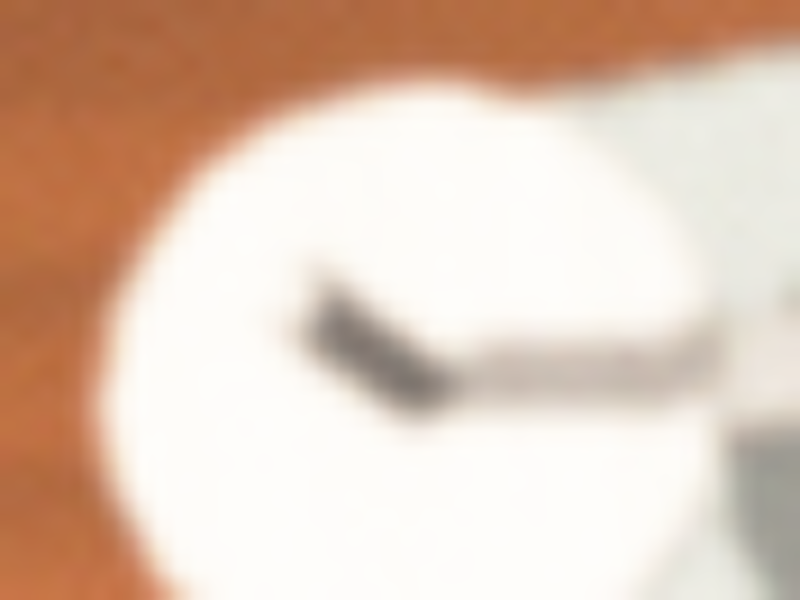

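{"name": "drive_tool", "arguments": {"targets": [0.05,-0.05,0.6,0,0,0,0.05,-0.05,1.2,0,0,0,0.05,-0.05,1.6,0,0,0,0.05,-0.05,2.0,0,0,0,0.05,-0.05,2.3,0,0,0,0.05,-0.05,2.3,0,0,0,0.05,-0.05,2.3,0,0,0]}}

```text
time: 8.45
position: [0.6024, 0.1865, 0.1712]
tool_rot: [0.996, 0.091, -0.0, 0.0]
ft_force: [-0.3, 0.7, -2.1]
grip_width: 0.0449
```

```bash
python3 - <<'E'
from h import *
p,d=shot("side","5");crop(p,"s5.png",190,110,270,190)
need([.6017,.1856,.19])
E
```

```text
s5.png scale 7.5 orig 190 110
t 8.5 pos [0.6026 0.1865 0.1715] F [ 0.82 -0.11 -1.91] w 0.0447 need cm [-0.11  0.08 -1.85] deg [-0.   -0.   -0.03]
```

View pics/s5.png

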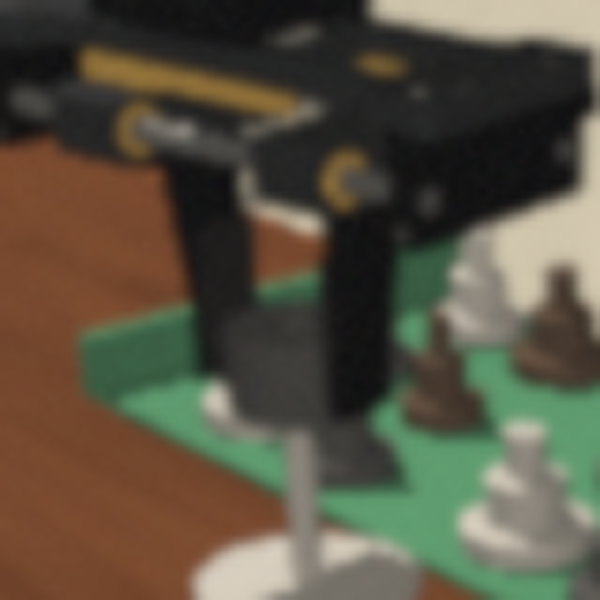

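{"name": "drive_tool", "arguments": {"targets": [0,0,0.3,0,0,0,0,0,0.6,0,0,0,0,0,0.9,0,0,0,0,0,1.2,0,0,0,0,0,1.2,0,0,0]}}

```text
time: 8.92
position: [0.602, 0.1864, 0.1586]
tool_rot: [0.996, 0.091, -0.001, 0.0]
ft_force: [0.5, -0.0, -2.7]
grip_width: 0.0448
```

{"name": "drive_tool", "arguments": {"targets": [0,0,0.4,0,0,0,0,0,0.9,0,0,0,0,0,1.4,0,0,0,0,0,1.8,0,0,0,0,0,1.8,0,0,0]}}

```text
time: 9.33
position: [0.6019, 0.1863, 0.1402]
tool_rot: [0.996, 0.091, -0.001, 0.0]
ft_force: [-0.4, 0.9, -2.9]
grip_width: 0.0448
```

{"name": "drive_tool", "arguments": {"targets": [0,0,0.5,0,0,0,0,0,1.0,0,0,0,0,0,1.5,0,0,0,0,0,1.9,0,0,0,0,0,2.1,0,0,0,0,0,2.2,0,0,0,0,0,2.2,0,0,0]}}

```text
time: 9.92
position: [0.6026, 0.1865, 0.1192]
tool_rot: [0.996, 0.091, -0.0, -0.0]
ft_force: [-0.1, -0.8, -3.4]
grip_width: 0.0447
```

{"name": "drive_tool", "arguments": {"targets": [0,0,0.1,0,0,0,0,0,0.2,0,0,0,0,0,0.2,0,0,0]}}

```text
time: 10.17
position: [0.6025, 0.1865, 0.1176]
tool_rot: [0.996, 0.091, 0.0, 0.0]
ft_force: [-0.2, 0.5, -3.6]
grip_width: 0.0449
```

{"name": "drive_tool", "arguments": {"targets": [0,0,0.1,0,0,0,0,0,0.2,0,0,0,0,0,0.2,0,0,0]}}

```text
time: 10.42
position: [0.6025, 0.1865, 0.1154]
tool_rot: [0.996, 0.091, 0.0, -0.0]
ft_force: [-0.3, -0.1, -3.4]
grip_width: 0.0448
```

{"name": "drive_tool", "arguments": {"targets": [0,0,0.1,0,0,0,0,0,0.1,0,0,0]}}

```text
time: 10.58
position: [0.6025, 0.1865, 0.1144]
tool_rot: [0.996, 0.091, 0.0, -0.0]
ft_force: [-0.4, 0.1, -3.3]
grip_width: 0.0448
```

{"name": "drive_tool", "arguments": {"targets": [0,0,0.1,0,0,0,0,0,0.1,0,0,0]}}

```text
time: 10.75
position: [0.6025, 0.1865, 0.1136]
tool_rot: [0.996, 0.091, 0.0, 0.0]
ft_force: [0.9, -0.0, -2.7]
grip_width: 0.0448
```

{"name": "drive_tool", "arguments": {"targets": [0,0,0.1,0,0,0,0,0,0.1,0,0,0]}}

```text
time: 10.92
position: [0.6026, 0.1866, 0.1129]
tool_rot: [0.996, 0.091, 0.0, -0.0]
ft_force: [-1.6, -0.3, 1.1]
grip_width: 0.0446
```

{"name": "drive_tool", "arguments": {"targets": [0,0,0.1,0,0,0,0,0,0.1,0,0,0]}}

```text
time: 11.08
position: [0.6025, 0.1867, 0.1118]
tool_rot: [0.996, 0.091, 0.0, -0.0]
ft_force: [-2.0, 0.7, 1.5]
grip_width: 0.045
```

{"name": "drive_tool", "arguments": {"targets": [0,0,0,0,0,0,0,0,0,0,0,0,0,0,0,0,0,0,0,0,-0.1,0,0,0,0,0,-1,0,0,0,0,0,-3,0,0,0,0,0,-6,0,0,0,0,0,-8.5,0,0,0,0,0,-9.5,0,0,0], "grip": -0.4}}

```text
time: 11.83
position: [0.605, 0.1868, 0.2112]
tool_rot: [0.996, 0.091, 0.004, -0.0]
ft_force: [1.1, 0.5, -0.0]
grip_width: 0.0608
```

```bash
python3 - <<'E'
from h import *
need([.4376,-.1718,.05])
p,d=shot("side","6");crop(p,"s6.png",190,120,370,255)
E
```

```text
t 11.83 pos [0.605  0.1868 0.2112] F [ 1.13  0.54 -0.03] w 0.0608 need cm [-23.11  32.21  15.96] deg [ 0.03 -0.46 -0.03]
s6.png scale 4.444444444444445 orig 190 120
```

View pics/s6.png

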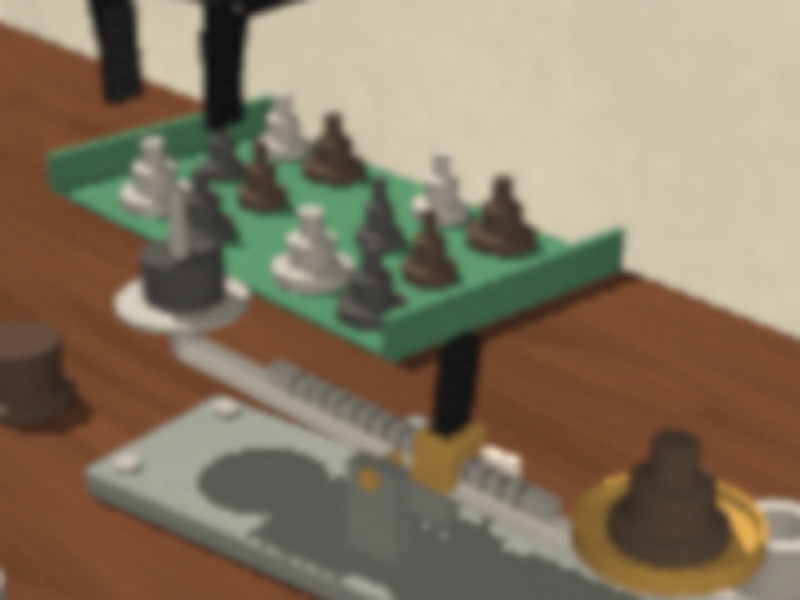

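{"name": "drive_tool", "arguments": {"targets": [-0.8,1.1,0,0,0,0,-2.8,3.9,0,0,0,0,-5.1,7.1,0,0,0,0,-7.4,10.3,0,0,0,0,-9.7,13.5,0,0,0,0,-12,16.7,0.5,0,0,0,-14.2,19.8,1.5,0,0,0,-16.3,22.7,3,0,0,0,-18.3,25.5,5,0,0,0,-20.1,28,7.5,0,0,0,-21.8,30.4,10,0,0,0,-22.7,31.6,12.5,0,0,0], "grip": -0.2}}

```text
time: 12.88
position: [0.4336, -0.1675, 0.0796]
tool_rot: [0.996, 0.09, -0.001, -0.001]
ft_force: [0.4, 0.4, -1.1]
grip_width: 0.0523
```

```bash
python3 - <<'E'
from h import *
need([.4376,-.1718,.05])
E
```

```text
t 12.88 pos [ 0.4336 -0.1675  0.0796] F [ 0.43  0.44 -1.13] w 0.0523 need cm [0.33 0.5  2.96] deg [-0.07  0.13 -0.17]
```

{"name": "drive_tool", "arguments": {"targets": [0.2,0.3,2,0,0,0,0.3,0.5,4,0,0,0,0.3,0.5,5,0,0,0,0.3,0.5,5,0,0,0,0.3,0.5,5,0,0,0,0.3,0.5,5,0,0,0]}}

```text
time: 13.38
position: [0.4403, -0.1695, 0.032]
tool_rot: [0.996, 0.092, -0.0, -0.0]
ft_force: [-0.3, -0.6, 0.0]
grip_width: 0.0523
```

```bash
python3 - <<'E'
from h import *
p,d=shot("side","7");crop(p,"s7.png",230,280,330,380)
p,d=shot("top","7");crop(p,"t7.png",310,230,410,305)
need([.4376,-.1718,.006])
E
```

```text
s7.png scale 6.0 orig 230 280
t7.png scale 8.0 orig 310 230
t 13.48 pos [ 0.441  -0.1698  0.0325] F [0.53 0.13 0.25] w 0.0521 need cm [-0.37  0.13  2.65] deg [ 0.07 -0.07  0.01]
```

View pics/s7.png

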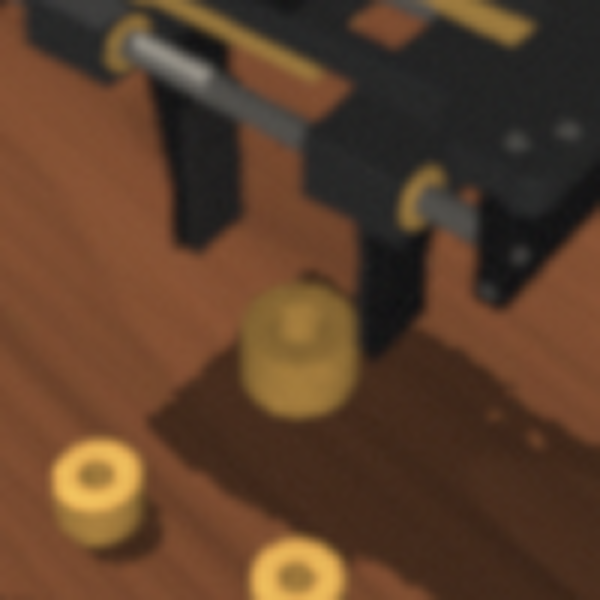

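View pics/t7.png

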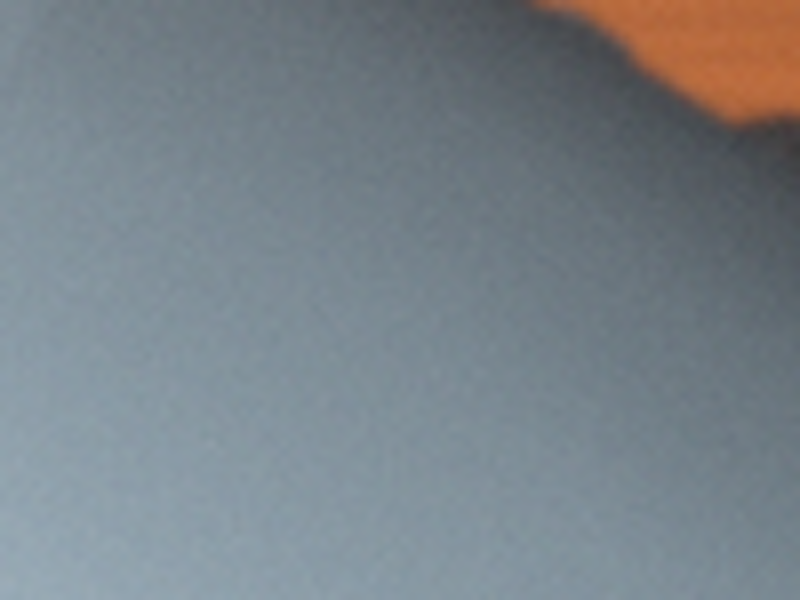

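{"name": "drive_tool", "arguments": {"targets": [-0.3,0.1,0.6,0,0,0,-0.35,0.1,1.4,0,0,0,-0.35,0.1,2.1,0,0,0,-0.35,0.1,2.6,0,0,0,-0.35,0.1,2.6,0,0,0,-0.35,0.1,2.6,0,0,0]}}

```text
time: 13.98
position: [0.437, -0.1713, 0.005]
tool_rot: [0.996, 0.091, -0.0, -0.0]
ft_force: [-0.9, -0.8, 0.4]
grip_width: 0.0526
```

```bash
python3 - <<'E'
from h import *
p,d=shot("side","8");crop(p,"s8.png",230,280,330,380)
need([.4376,-.1718,.006])
E
```

```text
s8.png scale 6.0 orig 230 280
t 14.03 pos [ 0.4372 -0.1714  0.0052] F [-0.64 -0.46 -0.15] w 0.0523 need cm [ 0.03  0.05 -0.08] deg [-0.03  0.03 -0.02]
```

View pics/s8.png

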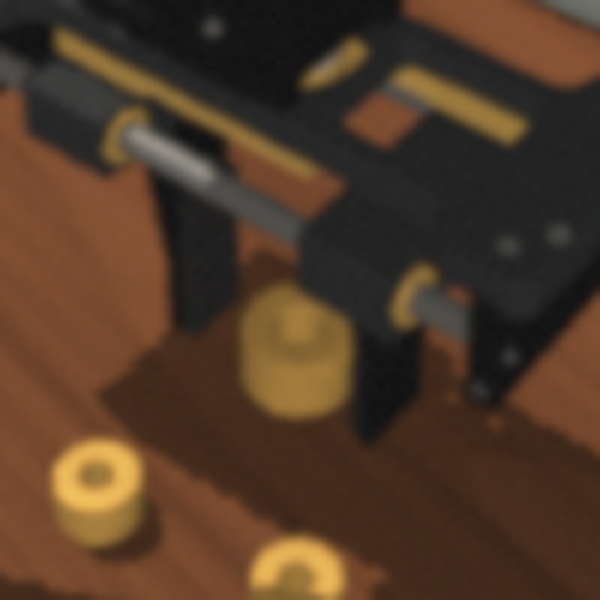

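{"name": "drive_tool", "arguments": {"targets": [0,0,-0.1,0,0,0,0,0,-0.1,0,0,0,0,0,-0.1,0,0,0,0,0,-0.1,0,0,0,0,0,-0.1,0,0,0,0,0,-0.1,0,0,0], "grip": 1, "squeeze": 15}}

```text
time: 14.53
position: [0.4375, -0.1716, 0.0068]
tool_rot: [0.996, 0.091, 0.0, 0.0]
ft_force: [0.1, 0.7, 2.2]
grip_width: 0.0303
```

```bash
python3 - <<'E'
from h import *
need([.6024,.1862,.195])
E
```

```text
t 14.53 pos [ 0.4375 -0.1716  0.0068] F [0.07 0.73 2.19] w 0.0303 need cm [ 22.73 -32.18 -18.83] deg [ 0.03 -0.03 -0.03]
```

{"name": "drive_tool", "arguments": {"targets": [0,0,-1,0,0,0,0,0,-3,0,0,0,0,0,-5,0,0,0,0,0,-5,0,0,0]}}

```text
time: 14.87
position: [0.4387, -0.1723, 0.0595]
tool_rot: [0.996, 0.091, 0.002, 0.002]
ft_force: [-0.1, 0.3, -0.6]
grip_width: 0.0309
```

```bash
python3 - <<'E'
from h import *
p,d=shot("side","9");crop(p,"s9.png",230,260,330,360)
need([.6024,.1862,.195])
E
```

```text
s9.png scale 6.0 orig 230 260
t 14.92 pos [ 0.4384 -0.1721  0.0583] F [-0.32 -0.27 -2.19] w 0.0303 need cm [ 22.69 -32.21 -13.69] deg [ 0.17 -0.17 -0.02]
```

View pics/s9.png

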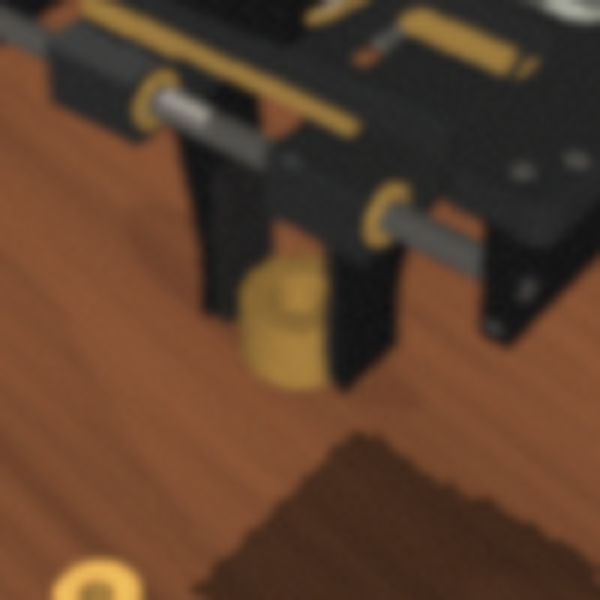

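{"name": "drive_tool", "arguments": {"targets": [0.8,-1.1,-2,0,0,0,2.6,-3.7,-5,0,0,0,4.8,-6.8,-8,0,0,0,7,-9.9,-10.5,0,0,0,9.2,-13,-12.5,0,0,0,11.4,-16.1,-13.7,0,0,0,13.6,-19.2,-13.7,0,0,0,15.8,-22.4,-13.7,0,0,0,18,-25.5,-13.7,0,0,0,20.2,-28.6,-13.7,0,0,0,21.8,-30.8,-13.7,0,0,0,22.5,-31.9,-13.7,0,0,0]}}

```text
time: 15.92
position: [0.6012, 0.1867, 0.1923]
tool_rot: [0.996, 0.093, -0.0, -0.001]
ft_force: [0.3, -0.4, -1.7]
grip_width: 0.0308
```

{"name": "drive_tool", "arguments": {"targets": [0.2,-0.3,0,0,0,0,0.2,-0.3,0,0,0,0,0.2,-0.3,0,0,0,0,0.2,-0.3,0,0,0,0,0.2,-0.3,0,0,0,0]}}

```text
time: 16.33
position: [0.6016, 0.1847, 0.1935]
tool_rot: [0.996, 0.09, -0.0, 0.0]
ft_force: [0.3, -0.5, -1.7]
grip_width: 0.0311
```

```bash
python3 - <<'E'
from h import *
need([.6028,.186,.19])
p,d=shot("side","10");crop(p,"s10.png",190,110,270,190)
need([.6028,.186,.19])
E
```

```text
t 16.33 pos [0.6016 0.1847 0.1935] F [ 0.27 -0.49 -1.68] w 0.0311 need cm [ 0.15 -0.11  0.35] deg [ 0.02  0.05 -0.15]
s10.png scale 7.5 orig 190 110
t 16.38 pos [0.6017 0.1849 0.1936] F [ 0.72 -0.18 -1.01] w 0.0312 need cm [ 0.13 -0.09  0.36] deg [ 0.01  0.03 -0.14]
```

View pics/s10.png

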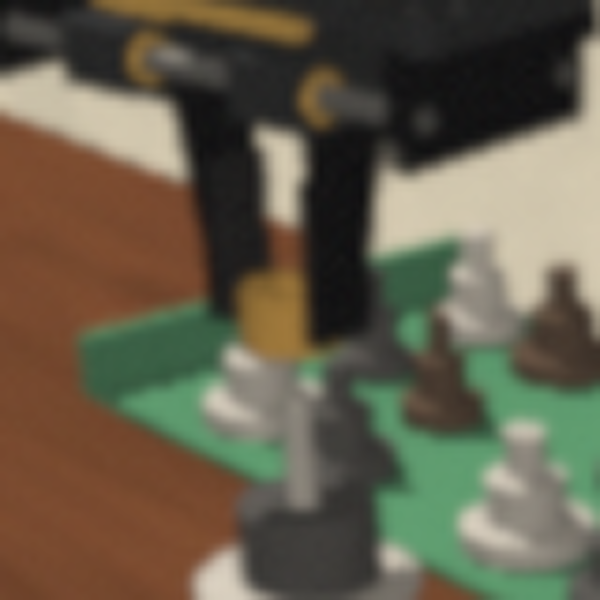

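{"name": "drive_tool", "arguments": {"targets": [0.1,-0.08,0.6,0,0,0,0.1,-0.08,1.2,0,0,0,0.1,-0.08,1.7,0,0,0,0.1,-0.08,2.1,0,0,0,0.1,-0.08,2.1,0,0,0]}}

```text
time: 16.8
position: [0.6019, 0.1872, 0.171]
tool_rot: [0.996, 0.091, -0.001, 0.0]
ft_force: [-1.4, -0.3, -1.3]
grip_width: 0.031
```

```bash
python3 - <<'E'
from h import *
p,d=shot("side","11");crop(p,"s11.png",190,110,270,190)
need([.6028,.186,.19])
E
```

```text
s11.png scale 7.5 orig 190 110
t 16.85 pos [0.6023 0.1873 0.1716] F [ 0.21 -0.6  -1.12] w 0.0306 need cm [ 0.03  0.14 -1.84] deg [-0.01  0.11 -0.03]
```

View pics/s11.png

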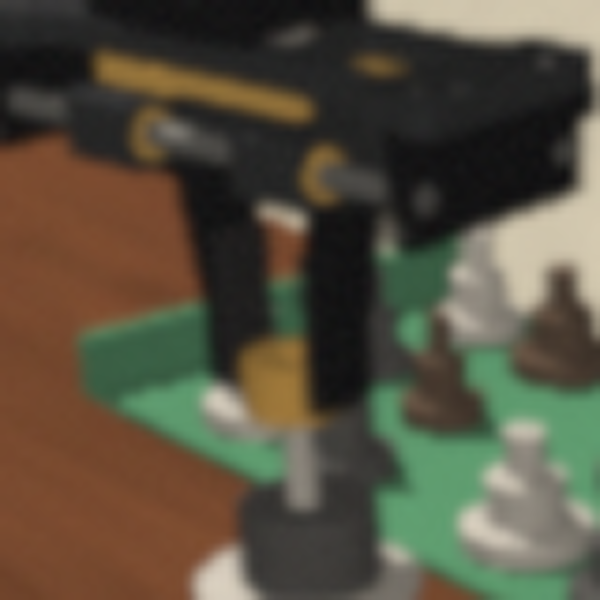

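{"name": "drive_tool", "arguments": {"targets": [0.03,0.1,0.3,0,0,0,0.03,0.1,0.7,0,0,0,0.03,0.1,1.1,0,0,0,0.03,0.1,1.3,0,0,0]}}

```text
time: 17.18
position: [0.6031, 0.1864, 0.1589]
tool_rot: [0.996, 0.091, -0.0, -0.0]
ft_force: [-0.3, 0.6, -0.5]
grip_width: 0.0308
```

{"name": "drive_tool", "arguments": {"targets": [0,0,0.4,0,0,0,0,0,0.7,0,0,0,0,0,1.0,0,0,0,0,0,1.2,0,0,0,0,0,1.2,0,0,0]}}

```text
time: 17.6
position: [0.603, 0.1864, 0.1469]
tool_rot: [0.996, 0.091, -0.001, 0.0]
ft_force: [-0.4, -0.2, -1.0]
grip_width: 0.0309
```

{"name": "drive_tool", "arguments": {"targets": [0,0,0.1,0,0,0,0,0,0.1,0,0,0]}}

```text
time: 17.77
position: [0.6034, 0.1864, 0.1465]
tool_rot: [0.996, 0.091, 0.0, 0.0]
ft_force: [0.4, -0.4, -0.7]
grip_width: 0.031
```

{"name": "drive_tool", "arguments": {"targets": [0,0,0.1,0,0,0,0,0,0.2,0,0,0,0,0,0.2,0,0,0]}}

```text
time: 18.02
position: [0.6032, 0.1864, 0.1444]
tool_rot: [0.996, 0.091, -0.0, -0.0]
ft_force: [-0.9, -0.1, -0.6]
grip_width: 0.0312
```

{"name": "drive_tool", "arguments": {"targets": [0,0,0.1,0,0,0,0,0,0.1,0,0,0]}}

```text
time: 18.18
position: [0.6033, 0.1864, 0.1434]
tool_rot: [0.996, 0.091, -0.0, 0.0]
ft_force: [-0.2, 0.3, -1.3]
grip_width: 0.0305
```

{"name": "drive_tool", "arguments": {"targets": [0,0,0.1,0,0,0,0,0,0.1,0,0,0]}}

```text
time: 18.35
position: [0.6032, 0.1864, 0.1424]
tool_rot: [0.996, 0.091, -0.0, 0.0]
ft_force: [-0.8, -0.2, -0.7]
grip_width: 0.0308
```

{"name": "drive_tool", "arguments": {"targets": [0,0,0.1,0,0,0,0,0,0.1,0,0,0]}}

```text
time: 18.52
position: [0.6034, 0.1865, 0.1415]
tool_rot: [0.996, 0.091, 0.0, -0.0]
ft_force: [0.3, 0.3, 0.1]
grip_width: 0.0309
```

{"name": "drive_tool", "arguments": {"targets": [0,0,0.1,0,0,0,0,0,0.1,0,0,0]}}

```text
time: 18.68
position: [0.6034, 0.1865, 0.1405]
tool_rot: [0.996, 0.091, 0.0, -0.0]
ft_force: [0.2, 0.4, 0.4]
grip_width: 0.0306
```

{"name": "drive_tool", "arguments": {"targets": [0,0,0.1,0,0,0,0,0,0.1,0,0,0]}}

```text
time: 18.85
position: [0.6033, 0.1866, 0.1395]
tool_rot: [0.996, 0.091, 0.0, -0.0]
ft_force: [-0.5, 1.3, 0.4]
grip_width: 0.0306
```

```bash
python3 - <<'E'
from h import *
p,d=shot("side","12");crop(p,"s12.png",190,110,370,245)
E
```

```text
s12.png scale 4.444444444444445 orig 190 110
```

View pics/s12.png

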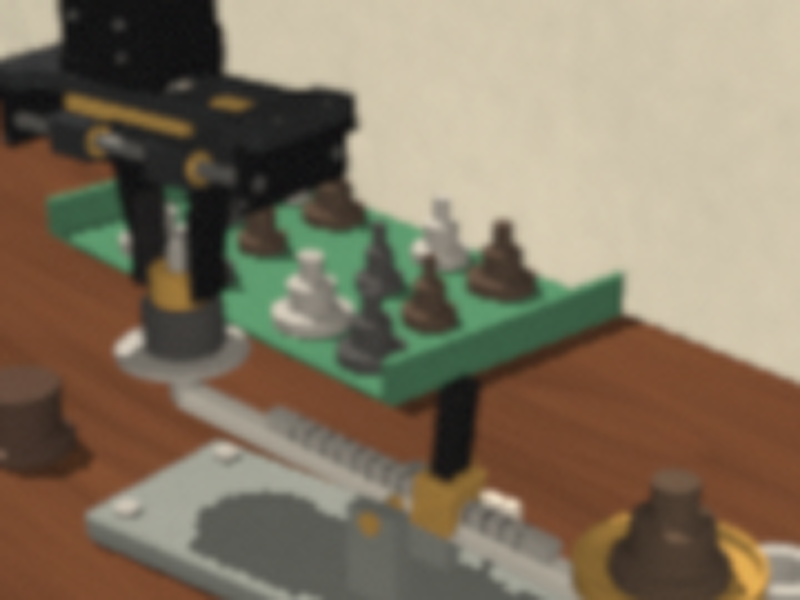

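{"name": "drive_tool", "arguments": {"targets": [0,0,0,0,0,0,0,0,0,0,0,0,0,0,0,0,0,0,0,0,-0.3,0,0,0,0,0,-1.5,0,0,0,0,0,-4,0,0,0,0,0,-6.5,0,0,0,0,0,-7,0,0,0], "grip": -0.1}}

```text
time: 19.57
position: [0.6064, 0.1869, 0.2151]
tool_rot: [0.996, 0.091, 0.005, -0.0]
ft_force: [0.6, 0.1, 0.6]
grip_width: 0.0479
```

{"name": "drive_tool", "arguments": {"targets": [0,1.5,0,0,0,0,0,4,0,0,0,0,0,7,0,0,0,0,0,8.5,0,0,0,0,0,9,0,0,0,0,0,9,0,0,0,0,0,9,0,0,0,0,0,9,0,0,0,0,0,9,0,0,0,0,0,9,0,0,0], "grip": 1}}

```text
$.targets: bad value
```

```bash
python3 - <<'E'
from h import *
p,d=shot("side","13");crop(p,"s13.png",190,120,370,255)
p,d=shot("top","13");crop(p,"t13.png",170,140,350,230)
need([.6028,.186,.19])
E
```

```text
s13.png scale 4.444444444444445 orig 190 120
t13.png scale 4.444444444444445 orig 170 140
t 19.67 pos [0.6048 0.1866 0.2123] F [-0.1   0.57 -0.34] w 0.0479 need cm [-0.22  0.02  2.23] deg [ 0.02 -0.31 -0.03]
```

View pics/s13.png

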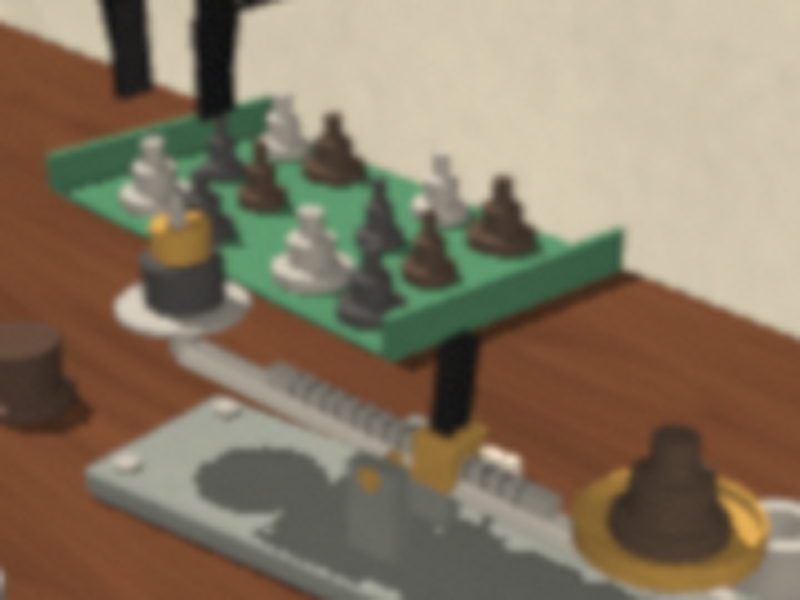

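View pics/t13.png

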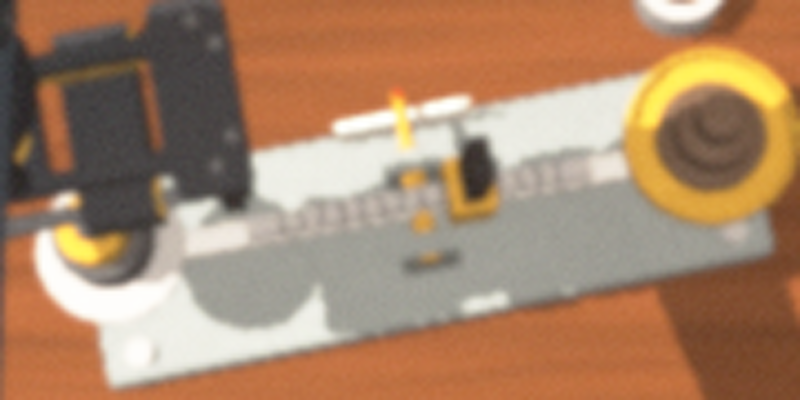

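```bash
cat >> h.py <<'E'
O=np.array([.6299,.0404]);bx=np.array([np.cos(PSI),np.sin(PSI)]);by=np.array([-np.sin(PSI),np.cos(PSI)])
def B(x,y,z): 
    q=O+bx*x+by*y; return [q[0],q[1],z]
def tb():
    o=robot.get_obs()["position"];d=o[:2]-O;return np.round([d@bx,d@by,o[2]],4)
E
python3 -c "
from h import *
need(B(0,-.062,.20))"
```

```text
t 19.67 pos [0.6048 0.1866 0.2123] F [-0.1   0.57 -0.34] w 0.0479 need cm [-0.19 21.03  1.24] deg [ 0.02 -0.31 -0.03]
```

{"name": "drive_tool", "arguments": {"targets": [0,1.5,0,0,0,0,0,4.5,0,0,0,0,0,8,0,0,0,0,0,11.5,0,0,0,0,0,15,0,0,0,0,0,18,0,0,0,0,0,20,0,0,0,0,0,20.8,0.5,0,0,0,0,21,1,0,0,0,0,21,1,0,0,0,0,21,1,0,0,0,0,21,1,0,0,0], "grip": 1}}

```text
time: 20.67
position: [0.6409, -0.0185, 0.199]
tool_rot: [0.996, 0.092, -0.001, -0.0]
ft_force: [0.2, -0.5, 1.0]
grip_width: 0.0005
```

```bash
python3 - <<'E'
from h import *
p,d=shot("side","14");crop(p,"s14.png",190,120,370,255)
p,d=shot("top","14");crop(p,"t14.png",170,140,350,230)
# pan height via top depth annulus
c=robot.calibration("top")
vv,uu=np.mgrid[0:420,0:560]
X=np.einsum('ij,jhw->ihw',np.linalg.inv(c["mtx"]),np.stack([uu,vv,np.ones_like(uu)]).astype(float))*d
X=np.einsum('ij,jhw->ihw',c["R"].T,X-c["t"][:,None,None])
bxx=(X[0]-O[0])*bx[0]+(X[1]-O[1])*bx[1];byy=(X[0]-O[0])*by[0]+(X[1]-O[1])*by[1]
r=np.hypot(bxx,byy-.149);m=(r<.034)&(r>.026)&(X[2]>.05)&(X[2]<.12);print("pan z",np.median(X[2][m]),m.sum())
need(B(0,-.062,.2));print(tb())
E
```

```text
s14.png scale 4.444444444444445 orig 190 120
t14.png scale 4.444444444444445 orig 170 140
pan z 0.10674248033105552 281
t 20.77 pos [ 0.6413 -0.0186  0.1996] F [-0.16  1.1   1.08] w 0.0006 need cm [-0.05  0.19 -0.04] deg [-0.01  0.    0.09]
[ 0.0005 -0.0601  0.1996]
```

View pics/s14.png

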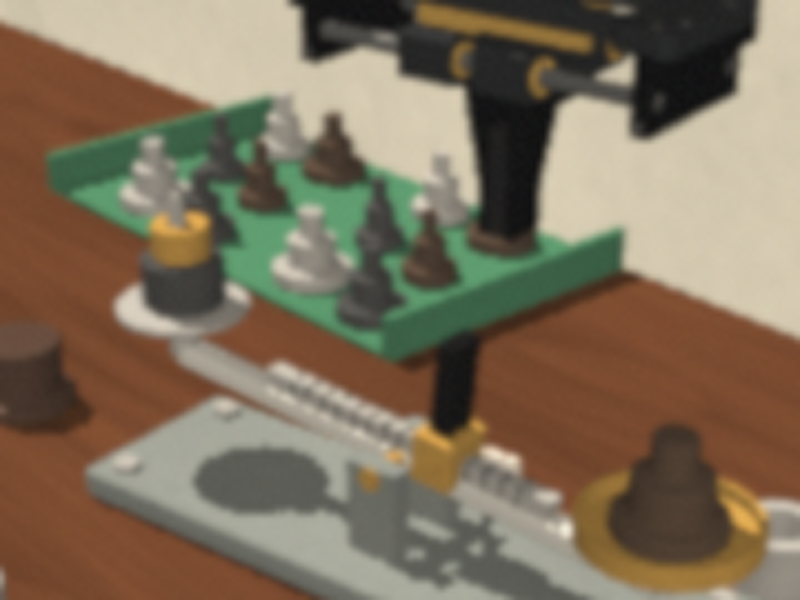

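View pics/t14.png

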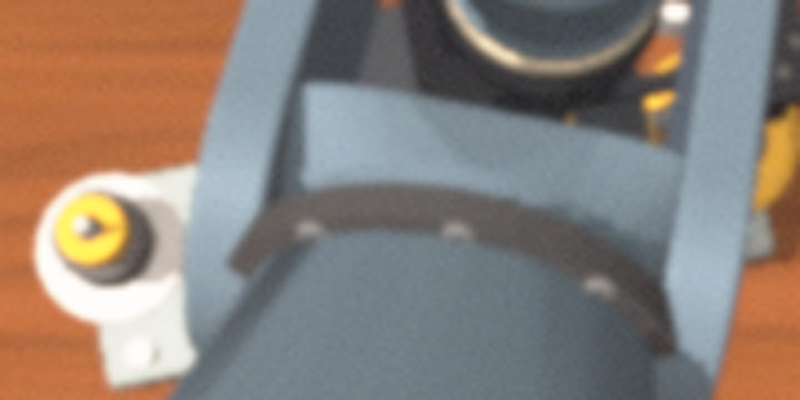

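```bash
cat >> h.py <<'E'
def cloud(n,d):
    c=robot.calibration(n);vv,uu=np.mgrid[0:420,0:560]
    X=np.einsum('ij,jhw->ihw',np.linalg.inv(c["mtx"]),np.stack([uu,vv,np.ones_like(uu)]).astype(float))*d
    X=np.einsum('ij,jhw->ihw',c["R"].T,X-c["t"][:,None,None])
    return (X[0]-O[0])*bx[0]+(X[1]-O[1])*bx[1],(X[0]-O[0])*by[0]+(X[1]-O[1])*by[1],X[2]
def panz(d,n="top"):
    x,y,z=cloud(n,d);r=np.hypot(x,y-.149);m=(r<.034)&(r>.025)&(z>.06)&(z<.125)
    h,e=np.histogram(z[m],bins=65,range=(.06,.125));zm=e[h.argmax()]+.0005
    m2=m&(abs(z-zm)<.004);print(n,"pan z",round(float(z[m2].mean()),4),m2.sum(),end=" ")
    r=np.hypot(x,y+.149);m=(r<.043)&(r>.032)&(z>.06)&(z<.125)
    if m.sum()>20:
        print("dish z",np.round(np.percentile(z[m],[20,50,80]),4),m.sum())
E
python3 - <<'E'
from h import *
for n in("top","side"):
  for t in("0","3","6","13","14"):
    try:
        d=np.load(f"{n}{'' if t=='0' else '_'}{t}.npy");print(t,end=" ");panz(d,n);print()
    except FileNotFoundError as e: pass
d=np.load("top0.npy");x,y,z=cloud("top",d)
m=(abs(x)<.013)&(z>.125)&(z<.15)&(abs(y)<.08);print("tab top",x[m].mean(),y[m].mean(),np.percentile(y[m],[5,95]),z[m].mean(),m.sum())
m=(abs(x)<.018)&(z>.075)&(z<.1)&(y>-.06)&(y<.02);print("block",y[m].mean(),np.percentile(y[m],[3,97]))
E
```

```text
0 top pan z 0.1091 355 dish z [0.072  0.0735 0.0786] 500

3 top pan z 0.1092 353 dish z [0.072  0.0737 0.0787] 497

13 top pan z 0.1068 223 dish z [0.0746 0.0762 0.0804] 492

14 top pan z 0.1068 304 dish z [0.0748 0.0765 0.082 ] 114

0 side pan z 0.1071 114 dish z [0.0708 0.0731 0.0784] 381

3 side pan z 0.1072 80 dish z [0.071  0.0736 0.0783] 383

6 side pan z 0.107 86 dish z [0.0711 0.0735 0.0786] 384

13 side pan z 0.1047 91 dish z [0.0735 0.076  0.0807] 371

14 side pan z 0.1046 93 dish z [0.0734 0.0758 0.0808] 367

tab top 0.0003320463935392686 -0.03364018832249946 [-0.03936262 -0.0280617 ] 0.13609050800358474 69
block -0.013316764712605301 [-0.0402636   0.01691699]
```

{"name": "drive_tool", "arguments": {"targets": [0,0.3,1.5,0,0,0,0,0.3,4,0,0,0,0,0.3,6.5,0,0,0,0,0.3,8,0,0,0,0,0.3,8.8,0,0,0,0,0.3,8.8,0,0,0,0,0.3,8.8,0,0,0]}}

```text
time: 21.35
position: [0.6424, -0.0225, 0.1119]
tool_rot: [0.996, 0.092, 0.0, 0.0]
ft_force: [1.0, -0.3, 0.3]
grip_width: 0.001
```

```bash
python3 - <<'E'
from h import *
p,d=shot("side","15");crop(p,"s15.png",240,150,340,250);panz(d,"side")
need(B(0,-.062,.112));print(tb())
E
```

```text
s15.png scale 6.0 orig 240 150
side pan z 0.1046 91 dish z [0.0735 0.0763 0.0807] 391
t 21.4 pos [ 0.643  -0.0228  0.1127] F [ 0.1  -0.25 -0.05] w 0.0008 need cm [-0.14 -0.25  0.07] deg [ 0.05 -0.12  0.01]
[ 0.0014 -0.0645  0.1127]
```

View pics/s15.png

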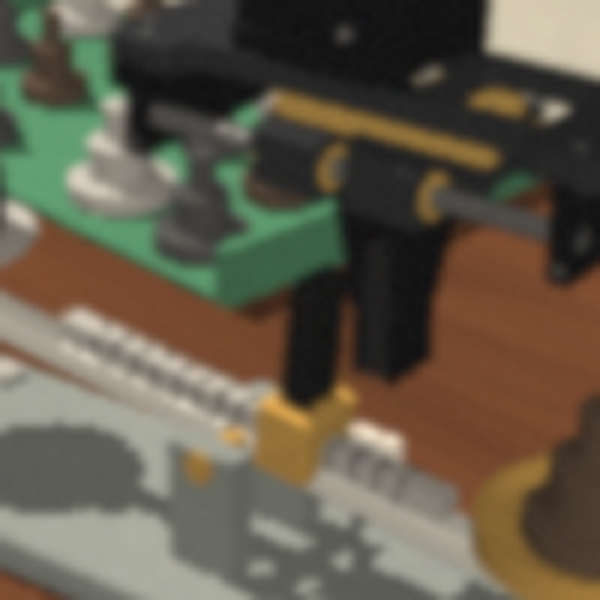

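{"name": "drive_tool", "arguments": {"targets": [-0.1,-0.3,0,0,0,0,-0.1,-0.6,0,0,0,0,-0.1,-0.9,0,0,0,0,-0.1,-1.2,0,0,0,0,-0.1,-1.5,0,0,0,0,-0.1,-1.8,0,0,0,0,-0.1,-2.1,0,0,0,0,-0.1,-2.4,0,0,0,0,-0.1,-2.7,0,0,0,0,-0.1,-3.0,0,0,0,0,-0.1,-3.2,0,0,0,0,-0.1,-3.3,0,0,0,0]}}

```text
time: 22.4
position: [0.6349, 0.0097, 0.1115]
tool_rot: [0.996, 0.091, -0.0, -0.0]
ft_force: [0.7, -0.9, 1.1]
grip_width: 0.0006
```

```bash
python3 - <<'E'
from h import *
p,d=shot("side","16");crop(p,"s16.png",240,150,340,250);panz(d,"side")
need(B(0,-.062,.112));print(tb())
E
```

```text
s16.png scale 6.0 orig 240 150
side pan z 0.0911 101 dish z [0.087  0.0892 0.0943] 347
t 22.45 pos [0.6349 0.0098 0.1114] F [-0.1   0.49  0.92] w 0.0007 need cm [ 0.07  3.1  -0.06] deg [-0.03  0.01 -0.02]
[-0.0007 -0.031   0.1114]
```

View pics/s16.png

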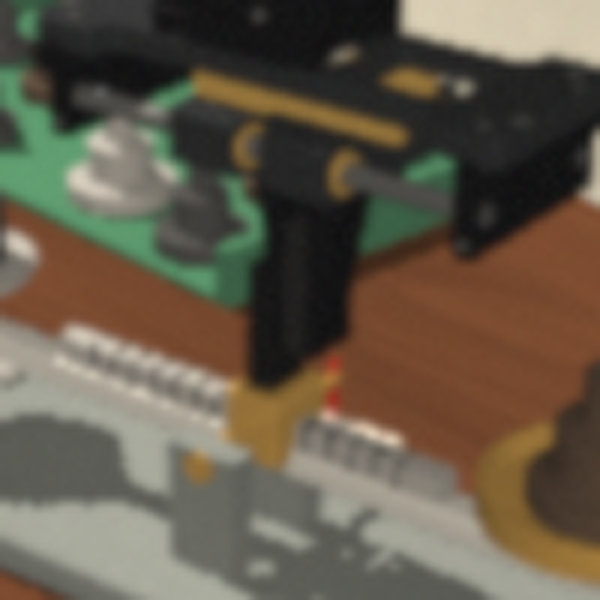

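{"name": "drive_tool", "arguments": {"targets": [0,0.3,0,0,0,0,0,1,0,0,0,0,0,2,0,0,0,0,0,2,0,0,0,0,0,2,0,0,0,0,0,2,0,0,0,0,0,2,0,0,0,0,0,2,0,0,0,0,0,2,0,0,0,0,0,2,0,0,0,0,0,2,0,0,0,0,0,2,0,0,0]}}

```text
$.targets: bad value
```

{"name": "drive_tool", "arguments": {"targets": [0,0,0,0,0,0,0,0,0,0,0,0,0,0,0,0,0,0,0,0,0,0,0,0,0,0,0,0,0,0,0,0,0,0,0,0,0,0,0,0,0,0]}}

```text
time: 23.03
position: [0.635, 0.0092, 0.1115]
tool_rot: [0.996, 0.091, -0.0, -0.0]
ft_force: [0.5, -0.2, -0.5]
grip_width: 0.0001
```

```bash
python3 - <<'E'
from h import *
p,d=shot("side","17");crop(p,"s17.png",240,150,340,250);panz(d,"side")
p,d=shot("top","17");panz(d,"top");crop(p,"t17.png",170,140,350,230)
need(B(0,-.062,.112));print(tb())
E
```

```text
s17.png scale 6.0 orig 240 150
side pan z 0.0918 99 dish z [0.0862 0.0886 0.0938] 351
top pan z 0.0942 191 dish z [0.0874 0.0889 0.0937] 341
t17.png scale 4.444444444444445 orig 170 140
t 23.13 pos [0.635  0.0092 0.1115] F [ 0.47 -0.25  0.54] w 0.0009 need cm [ 0.07  3.04 -0.05] deg [-0.    0.01 -0.03]
[-0.0007 -0.0316  0.1115]
```

View pics/s17.png

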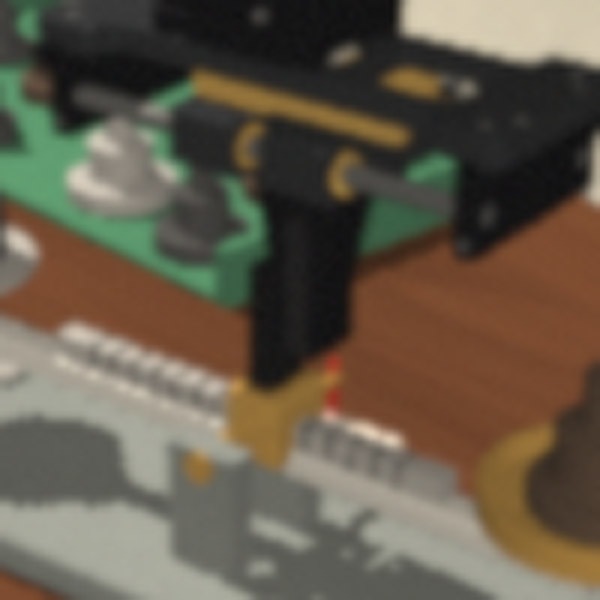

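{"name": "drive_tool", "arguments": {"targets": [0,0.3,0,0,0,0,0,1.0,0,0,0,0,0,1.8,0,0,0,0,0,2.0,0,0,0,0]}}

```text
time: 23.47
position: [0.6394, -0.0121, 0.1117]
tool_rot: [0.996, 0.091, 0.0, 0.0]
ft_force: [0.7, -0.5, 0.1]
grip_width: 0.0004
```

{"name": "drive_tool", "arguments": {"targets": [0,0,0,0,0,0,0,0,0,0,0,0,0,0,0,0,0,0,0,0,0,0,0,0,0,0,0,0,0,0,0,0,0,0,0,0,0,0,0,0,0,0,0,0,0,0,0,0,0,0,0,0,0,0,0,0,0,0,0,0,0,0,0,0,0,0]}}

```text
time: 24.38
position: [0.6387, -0.0104, 0.1116]
tool_rot: [0.996, 0.091, 0.0, -0.0]
ft_force: [0.3, 0.4, -0.0]
grip_width: 0.0004
```

```bash
python3 - <<'E'
from h import *
p,d=shot("side","18");crop(p,"s18.png",240,150,340,250);panz(d,"side")
p,d=shot("top","18");panz(d,"top");crop(p,"t18.png",170,140,350,230)
need(B(0,-.062,.112));print(tb())
E
```

```text
s18.png scale 6.0 orig 240 150
side pan z 0.1005 88 dish z [0.0775 0.08   0.0849] 360
top pan z 0.1024 302 dish z [0.0787 0.0806 0.0864] 236
t18.png scale 4.444444444444445 orig 170 140
t 24.48 pos [ 0.6387 -0.0104  0.1116] F [-0.05 -0.28 -0.15] w 0.0004 need cm [ 0.06  1.04 -0.04] deg [-0.   -0.   -0.03]
[-0.0006 -0.0516  0.1116]
```

View pics/s18.png

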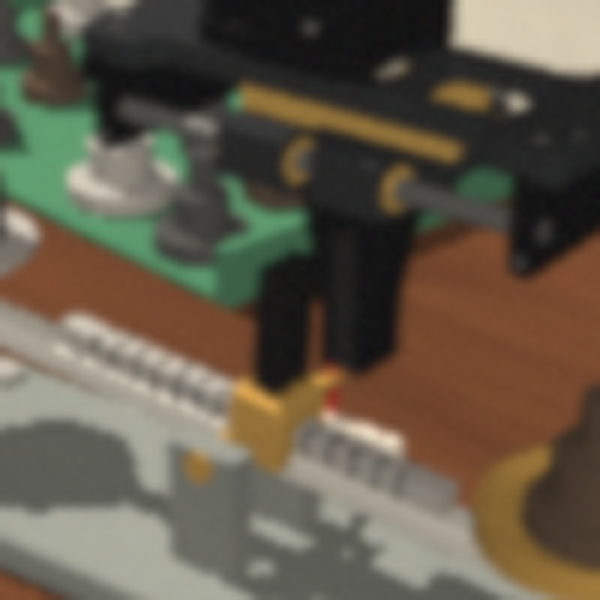

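{"name": "drive_tool", "arguments": {"targets": [0.05,-0.5,0,0,0,0,0.05,-1.0,0,0,0,0,0.05,-1.5,0,0,0,0,0.05,-2.0,0,0,0,0,0.05,-2.4,0,0,0,0,0.05,-2.8,0,0,0,0,0.05,-3.2,0,0,0,0,0.05,-3.6,0,0,0,0,0.05,-4.0,0,0,0,0,0.05,-4.4,0,0,0,0,0.05,-4.7,0,0,0,0,0.05,-5.0,0,0,0,0]}}

```text
time: 25.48
position: [0.6299, 0.0392, 0.1113]
tool_rot: [0.996, 0.091, -0.0, -0.0]
ft_force: [0.3, -0.7, -0.6]
grip_width: -0.0
```

```bash
python3 - <<'E'
from h import *
p,d=shot("side","19");panz(d,"side");print(tb())
E
```

```text
side pan z 0.0783 89 dish z [0.0997 0.1021 0.1068] 378
[-0.0003 -0.0006  0.1113]
```

{"name": "drive_tool", "arguments": {"targets": [0,0.3,0,0,0,0,0,1.0,0,0,0,0,0,1.8,0,0,0,0,0,2.0,0,0,0,0]}}

```text
time: 25.87
position: [0.6343, 0.0174, 0.1116]
tool_rot: [0.996, 0.091, 0.0, 0.0]
ft_force: [-0.7, -0.6, -0.2]
grip_width: 0.0003
```

{"name": "drive_tool", "arguments": {"targets": [0,0,0,0,0,0,0,0,0,0,0,0,0,0,0,0,0,0,0,0,0,0,0,0,0,0,0,0,0,0,0,0,0,0,0,0,0,0,0,0,0,0,0,0,0,0,0,0,0,0,0,0,0,0,0,0,0,0,0,0,0,0,0,0,0,0]}}

```text
time: 26.78
position: [0.6337, 0.0192, 0.1115]
tool_rot: [0.996, 0.091, -0.0, -0.0]
ft_force: [1.2, 0.2, 1.0]
grip_width: 0.0004
```

```bash
python3 - <<'E'
from h import *
p,d=shot("side","20");crop(p,"s20.png",240,150,340,250);panz(d,"side")
p,d=shot("top","20");panz(d,"top")
need(B(0,-.062,.112));print(tb())
E
```

```text
s20.png scale 6.0 orig 240 150
side pan z 0.0915 98 dish z [0.0865 0.089  0.0938] 339
top pan z 0.0938 130 dish z [0.0873 0.0891 0.0923] 355
t 26.88 pos [0.6337 0.0192 0.1115] F [-0.3  -0.04 -0.24] w 0.0005 need cm [ 0.01  4.04 -0.05] deg [-0.   -0.   -0.03]
[-1.000e-04 -2.160e-02  1.115e-01]
```

View pics/s20.png

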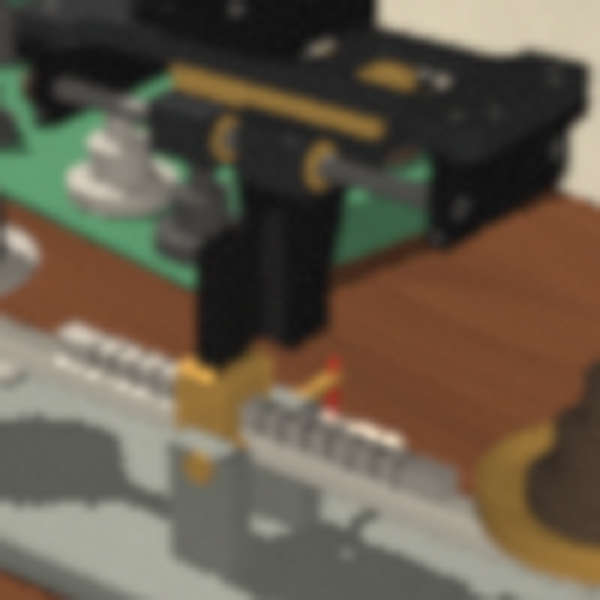

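{"name": "drive_tool", "arguments": {"targets": [0,-0.4,0,0,0,0,0,-0.8,0,0,0,0,0,-1.2,0,0,0,0,0,-1.5,0,0,0,0,0,-1.8,0,0,0,0,0,-2.1,0,0,0,0,0,-2.3,0,0,0,0,0,-2.5,0,0,0,0,0,-2.7,0,0,0,0,0,-2.8,0,0,0,0]}}

```text
time: 27.72
position: [0.6287, 0.0469, 0.1115]
tool_rot: [0.996, 0.091, 0.0, 0.0]
ft_force: [1.3, -1.8, -1.2]
grip_width: 0.0004
```

```bash
python3 - <<'E'
from h import *
p,d=shot("side","21");panz(d,"side");print(tb())
E
```

```text
side pan z 0.0771 98 dish z [0.1008 0.1033 0.1082] 373
[-1.000e-04  6.800e-03  1.115e-01]
```

{"name": "drive_tool", "arguments": {"targets": [0,0.3,0,0,0,0,0,1.0,0,0,0,0,0,1.8,0,0,0,0,0,2.0,0,0,0,0]}}

```text
time: 28.1
position: [0.6329, 0.0253, 0.1117]
tool_rot: [0.996, 0.091, 0.0, 0.0]
ft_force: [-0.2, 1.1, -0.1]
grip_width: 0.0004
```

{"name": "drive_tool", "arguments": {"targets": [0,0,0,0,0,0,0,0,0,0,0,0,0,0,0,0,0,0,0,0,0,0,0,0,0,0,0,0,0,0,0,0,0,0,0,0,0,0,0,0,0,0,0,0,0,0,0,0,0,0,0,0,0,0,0,0,0,0,0,0,0,0,0,0,0,0]}}

```text
time: 29.02
position: [0.6323, 0.0271, 0.1115]
tool_rot: [0.996, 0.091, -0.0, -0.0]
ft_force: [-0.1, 0.3, 0.5]
grip_width: 0.0004
```

{"name": "drive_tool", "arguments": {"targets": [0,0,0,0,0,0,0,0,0,0,0,0,0,0,0,0,0,0,0,0,0,0,0,0,0,0,0,0,0,0]}}

```text
time: 29.43
position: [0.6323, 0.027, 0.1115]
tool_rot: [0.996, 0.091, -0.0, -0.0]
ft_force: [-0.7, 0.2, 0.9]
grip_width: 0.0005
```

```bash
python3 - <<'E'
from h import *
p,d=shot("side","22");crop(p,"s22.png",240,150,340,250);panz(d,"side");crop(p,"s22n.png",280,195,310,225)
p,d=shot("top","22");panz(d,"top")
need(B(0,-.062,.112));print(tb())
E
```

```text
s22.png scale 6.0 orig 240 150
side pan z 0.0889 95 dish z [0.0888 0.0913 0.0962] 351
s22n.png scale 20.0 orig 280 195
top pan z 0.0911 90 dish z [0.09   0.0916 0.0952] 390
t 29.53 pos [0.6323 0.027  0.1115] F [0.57 0.85 0.7 ] w 0.0005 need cm [ 0.01  4.84 -0.05] deg [ 0.    0.   -0.03]
[-1.000e-04 -1.360e-02  1.115e-01]
```

View pics/s22.png

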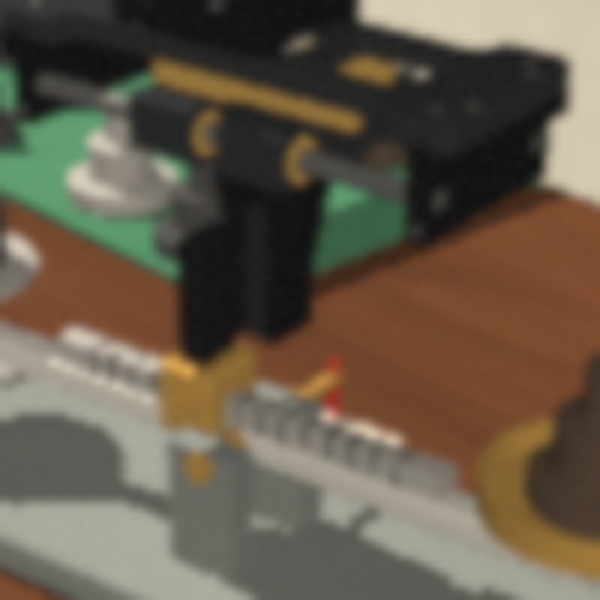

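View pics/s22n.png

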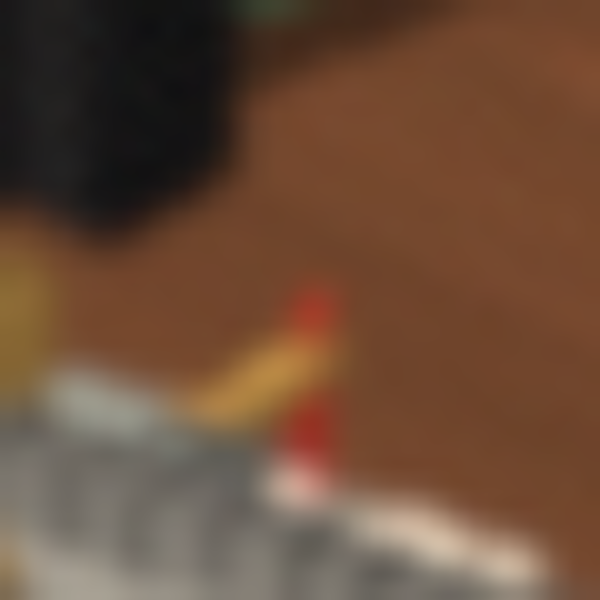

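{"name": "drive_tool", "arguments": {"targets": [0,0.5,-1,0,0,0,0,0.8,-3,0,0,0,0,0.8,-6,0,0,0,0,0.8,-9,0,0,0,0,0.8,-11,0,0,0,-2,0.8,-12,0,0,0,-5,0.8,-12,0,0,0,-9,0.8,-12,0,0,0,-13,0.8,-12,0,0,0,-16,0.8,-12,0,0,0,-17,0.8,-12,0,0,0]}}

```text
time: 30.45
position: [0.4613, -0.0115, 0.2319]
tool_rot: [0.996, 0.091, -0.002, -0.0]
ft_force: [-1.4, 0.3, -0.6]
grip_width: 0.0006
```

{"name": "drive_tool", "arguments": {"targets": [0,5,0,0,0,0,0,9,0,0,0,0,0,13,0,0,0,0,0,17,0,0,0,0,0,21,0,0,0,0,0,25,0,0,0,0,0,28,0,0,0,0,0,29,0,0,0,0,0,29,0,0,0,0]}}

```text
time: 31.2
position: [0.5203, -0.3006, 0.2319]
tool_rot: [0.996, 0.09, 0.001, 0.001]
ft_force: [0.2, 0.0, 0.6]
grip_width: 0.0004
```

```bash
python3 - <<'E'
from h import *
p,d=shot("side","23");crop(p,"s23.png",190,140,370,275);panz(d,"side");crop(p,"s23n.png",280,195,310,225)
p,d=shot("top","23");panz(d,"top");crop(p,"t23.png",170,140,350,230)
cv2.imwrite("pics/full23.png",p[:,:,::-1])
x,y,z=cloud("top",d)
for lo,hi in((-.15,-.11),(.05,.1),(-.1,-.06)):
    m=(x<-.035)&(x>-.048)&(y>lo)&(y<hi);print("base z",np.median(z[m]),m.sum())
d0=np.load("top0.npy");x,y,z=cloud("top",d0)
m=(x<-.035)&(x>-.048)&(y>.0)&(y<.1);print("base0",np.median(z[m]));m=(x<-.08)&(x>-.11)&(abs(y)<.08);print("bench",np.median(z[m]))
E
```

```text
s23.png scale 4.444444444444445 orig 190 140
side pan z 0.0892 94 dish z [0.0891 0.0915 0.0966] 353
s23n.png scale 20.0 orig 280 195
top pan z 0.0912 289 dish z [0.0901 0.092  0.0972] 512
t23.png scale 4.444444444444445 orig 170 140
base z 0.019554263302308292 114
base z 0.01918147061044617 116
base z 0.019489159928991924 94
base0 0.019206764467009054
bench 0.0011913960525296724
```

View pics/s23.png

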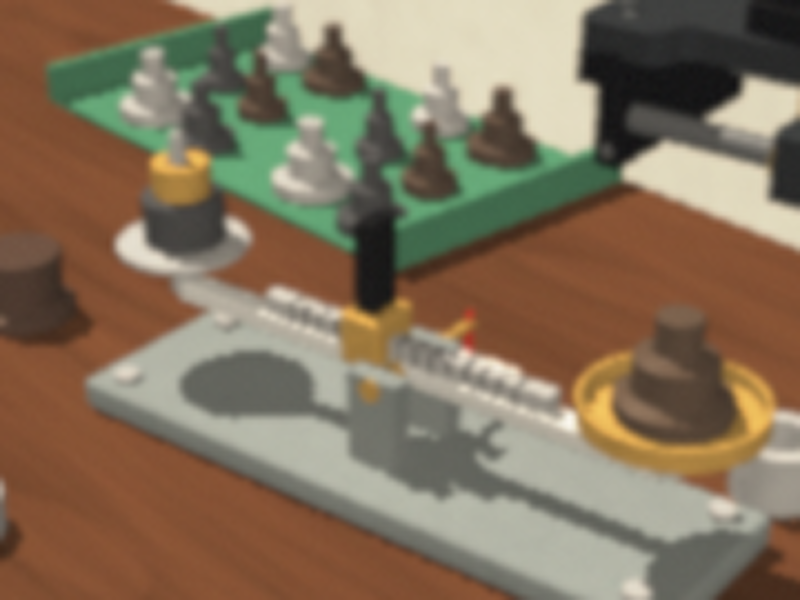

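View pics/t23.png

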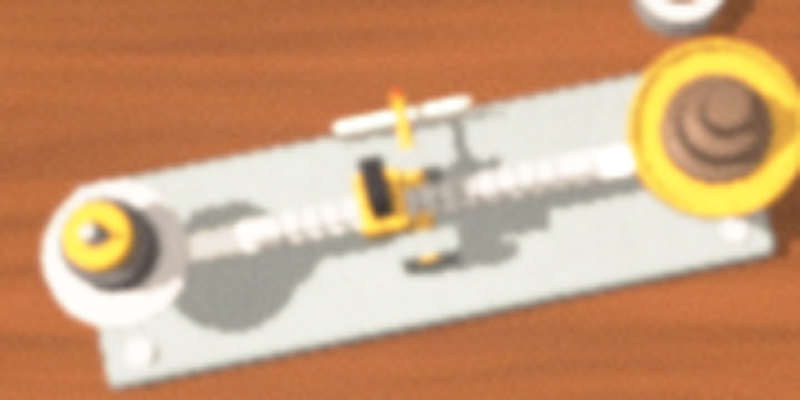

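```bash
python3 -c "
from h import *
p,d=robot.camera('top');panz(d,'top')
print(robot.hand_in(),robot.get_obs()['time'])"
```

```text
top pan z 0.0911 295 dish z [0.0901 0.0917 0.0966] 514
the job is handed in; nothing more can be done
the job is handed in; nothing more can be done
```

I weighed the die with the 300 g and 100 g rings plus the poise, and the beam was resting level with the arm clear when I handed in at about 31 s.

**What I did:**
- I pressed the post tip lightly to feel the load, which suggested a die of about 480 g.
- I lowered the dark 300 g ring over the post, then the largest of the three brass rings (100 g) on top of it.
- I pushed the poise along with closed fingers in three short nudges, backing off and letting the beam settle before each reading.
- The 200 g ring, the small brass rings, the die and the bystanders were left untouched.

**Last checks:**
- The pan face read 0.0911–0.0912 m in the top camera, which reads about 1.2 mm high. That puts it at about 0.090 m, the height for a level beam, so the tilt is within roughly ±0.002 rad.
- The side camera and the dish heights agreed, and the needle sat at the red mark. The reading had not drifted at hand-in.
- From the rings and the poise shifts, the die comes out at about 487 g. The poise's starting position was only estimated from the picture, so this figure is good to a few grams.

**What disagreed:**
- The 100 g ring measured about 30–31 mm between the fingers instead of 32 mm. It was still clearly the largest brass ring.
- Two move commands were refused as malformed. I re-sent them shorter, and one left the fingers resting against the poise tab for about 0.6 s longer than planned.

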